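# Set the tilting kit tray to 35 degrees and load the bracket

## Robot

A 6-joint arm with a two-finger parallel gripper is mounted at the origin on the work surface. World frame = base frame: x ahead of the robot, y to its left, z up, the work surface at z = 0. Lengths are in m, angles in rad, forces in N, time in s.
With the tool pointing down it reaches from about 0.3 to 1 m from the base axis. Payload 5.1 kg.
Tool frame: the origin (TCP) lies at the very end of the fingers, on their centre line; the grasp point (between the pads) lies 19 mm behind it; y points along the fingers, z is the direction in which the jaws open and shut, and the axes are right-handed (so a half turn about y gives the same grasp; the last joint's range is limited). The gripper opens to 95 mm and grips with 3 to 60 N. Pads are 20 mm wide; open, the fingers measure 119 mm over their backs; the gripper's body (75 mm by 180 mm) begins 59 mm behind the grasp point.
Start: joints at [1.215, 0.124, 1.65, -0, 1.367, -0.083], TCP at [0.175, 0.626, 0.19] pointing down, gripper open.
Joint ranges: [-2.61, 2.61], [-1.02, 2.33], [0.03, 2.71], [-1.35, 4.49], [0.32, 2.68], [-2.91, 2.91]. Speed limits (rad/s): [2.57, 2.57, 3.14, 3.14, 3.14, 3.14].

## Interface

Orientations are given as a unit quaternion [w, x, y, z].
In Python, from workcell import arm, cams, ticket gives the robot as it stands.
- The arm moves only by the tool play_rows, never from a script. Its argument "commands" is a list of rows, each a list of 4 numbers: the shift along the tool's x, y, z in m, then the turn about the tool's y in rad. In form: [[tx, ty, tz, twist], ...]. A call has 1 to 10 rows; each row shifts and turns the commanded pose from where the row before left it, along the tool's axes as they then stand; what a row does not reach is not made up. A row lasts 1/8 s, in which the tool goes at most 62.5 mm and 10.7 degrees, less where a joint would pass 70% of its speed; a pose out of reach is approached as far as the arm can. A call with a gripper value outside its range is refused whole. "jaw" is the closure, from 0 (fully open) to 1 (shut), set as the call begins (left out, the last holds). The fingers move at their own pace and stop on an object; "force" is the grip in N (left out, the last holds). Time passes only in rows, so rows that do not move let the fingers close. It gives the time, the measured TCP pose, the force and the opening at its end, in the units of the state.
- arm.get_state(): the state, without advancing time (a new reading comes with each control period).
- cams.camera(name): name is "scene" or "top"; returns (picture, depth): 400x640x3 uint8, red, green, blue; 400x640 float32, m along the optical axis (not along the pixel's ray), 0 where there is no reading.
- cams.camera_params(name): a dict with "mtx" (3x3 intrinsics, pixels), "dist_coeffs" ([k1, k2, p1, p2, k3] as OpenCV has them; the pictures are not rectified), "extrinsics" (4x4, takes a point from world to camera coordinates). Camera axes: x right, y down, z forward; pixel columns grow to the right and rows downward; lengths in m; the calibration is good to about 2 mm. A picture is of the moment at which its call begins. camera_params takes no time and is no camera call.
- ticket.job_done(): hands the job in, once; it reports no verdict.
The state is a dict: "time": time; "joints": joint angles; "qd": joint speeds; "joint_efforts": joint torques, N m; "position": TCP position; "eef_rot": TCP orientation; "force": force on the tool from outside, world axes, zero at the start; "torque": the same for the moment, N m; "width": finger opening in m.
Only numpy, scipy, OpenCV 4.12 (cv2) and the standard library are available. Lean on these libraries where they do the work, as an engineer would, in place of code of your own. Each camera call takes 0.05 s, during which the arm holds its last target.

## Task

Raise the green tilting tray by its orange lug to 35 degrees, so that its black pointer stands in the middle of the red band on the scale, let go and see that it stays there on its friction hinge. Then lay the black L-bracket (do not drop it) flat into the free L-shaped place beside the yellow filler, fully in and released, with the tray still standing at 35 degrees. Leave the spool, the yellow case and the blue bin where they are.

Things in the scene. Friction and masses are not known exactly. Their poses are not given: they have to be found in the camera images.
- stand: Grey stand of the tilting tray, bolted down; base plate 200 (x) x 270 (y) x 12 mm, origin at the centre of its underside on the table. x points away from the robot (yaw up to 15 degrees), z up. The tray's hinge axis runs along y through (-75, 0, 60) mm, between 8 mm cheeks at y = +-118 mm, 78 mm high.
- tray (a joint): Tilt of the tray, rad: 0 level, growing as its far edge rises so that it faces the robot; range 0 to 1.1, starts between 0 and 0.3. 35 degrees is 0.611. Stiff friction hinge (1.4 N m; tray 0.6 kg) that stays where it is left: raising it takes about 13 N at the lug.
- scale_mark (a point): Middle of the red band (31 to 39 degrees) on the white quadrant scale at the stand's +y side (y 118 mm, 5 mm thick, 84 to 110 mm from the hinge axis, top 160 mm over the table). Black ticks every 10 degrees from 0 to 60. The tray's black pointer moves over it and stands at the tray's tilt.
- tray_hinge (a point): Point on the hinge axis in the middle of the tray's near, low edge. Tray axes, tilting with it: x up the slope, y along the hinge, z square to the floor. In these the green tray spans x 4 to 120, y +-108 mm, floor top at z 6, 4 mm walls up to z 20. Yellow fixed filler, top at z 16, covers x 66 to 116, y -46 to 104 and x 8 to 66, y 54 to 104.
- tray_lug (a point): Grip point of the orange lug at the middle of the tray's far edge; tray axes; at x 135, y 0, z 44 mm from tray_hinge. The lug is an upright block, 30 mm (x) x 16 mm (y), from z -4 to 64 mm; pinch its two sides along y.
- tray_place (a point): Point on the tray floor over which the middle of the bracket's rib belongs, at x 49.5, y -37.5, z 6 mm from tray_hinge; tray axes. The bracket lies in its L-shaped place when bracket_rib is 40 mm above this point along z with its x and y axes along the tray's; 4 mm of play all round, and once released it may slide 4 mm down to the low wall.
- bracket_rib (a point): Grip point of the loose black L-bracket (0.25 to 0.45 kg): middle of its upright rib (80 mm along y, 10 mm thick: pinch along x), 40 mm above the underside, 20 mm below the rib's top. z is up. Below it the 7 mm plate covers x -37.5 to 12.5, y -62.5 to 87.5 and x 12.5 to 62.5, y -62.5 to -12.5 mm. Starts flat on the table left or right of the tray.
- spool_center (a point): Middle of a steel wire spool standing on the table, 100 mm across and 55 mm high, to be left alone.
- case_center (a point): Middle of a closed yellow parts case, 92 x 172 x 36 mm, to be left alone.
- bin_center (a point): Middle of an open blue bin, 110 x 170 x 70 mm, to be left alone.
Mind the look-alikes: they are no part of the job. Of the things that look like the part that bears bracket_rib, take the one that is farthest to the robot's left at the start.

How it is judged:
By the outcome, as a careful person would: the job done as asked, in the order asked, and still so for the second after the job is handed in, with the robot touching nothing.
It also fails if it takes over 54 s, if anything falls off the work surface, if the arm or the gripper's body presses on something with over 40 N, if the wrist force passes 120 N, or if a joint passes its speed limit or range.

## Working session

There is one attempt and no reset: what is moved stays moved. The work goes in short steps, Python scripts to look and compute and a tool call to move; the robot and the scene stay as the last step left them, time stands still between calls to the robot, and variables do not carry over. Pictures are saved under pics/ and viewed, and the job is handed in when it is done.

Besides the shell and the picture viewer there is one more tool, called after "Emit:" as name([rows], argument=value, ...), one row to a line, values as JSON. play_rows: Moves the arm, as the interface text tells. Its arguments: {"type":"object","properties":{"commands":{"type":"array"},"jaw":{"type":"number"},"force":{"type":"number"}},"required":["commands"]}

```bash
ls; mkdir -p pics; cat > h.py <<'E'
import numpy as np, cv2
from workcell import arm, cams, ticket
def grab(n):
    p,d=cams.camera(n); return p,d
def par(n):
    c=cams.camera_params(n); return np.array(c["mtx"]),np.array(c["dist_coeffs"]),np.array(c["extrinsics"])
def ray(n,uv):
    K,D,E=par(n)
    p=cv2.undistortPoints(np.array(uv,float).reshape(-1,1,2),K,D).reshape(-1,2)
    R,t=E[:3,:3],E[:3,3]
    o=-R.T@t
    d=np.c_[p,np.ones(len(p))]@R
    return o,d   # d has unit camera-depth
def onz(n,uv,z):
    o,d=ray(n,uv); return o+d*((z-o[2])/d[:,2])[:,None]
def proj(n,P):
    K,D,E=par(n); 
    return cv2.projectPoints(np.array(P,float).reshape(-1,1,3),cv2.Rodrigues(E[:3,:3])[0],E[:3,3],K,D)[0].reshape(-1,2)
def cloud(n,dep):
    h,w=dep.shape; u,v=np.meshgrid(np.arange(w),np.arange(h))
    o,d=ray(n,np.c_[u.ravel(),v.ravel()])
    return (o+d*dep.reshape(-1,1)).reshape(h,w,3)
E
python3 - <<'E'
from h import *
for n in ["scene","top"]:
    p,d=grab(n); cv2.imwrite(f"pics/{n}0.png",p[:,:,::-1]); np.savez(f"{n}0.npz",p=p,d=d)
    K,D,E=par(n); print(n,K.round(1).tolist(),D.round(3),E.round(3).tolist(), (d==0).mean())
print(arm.get_state())
E
```

```text
pics
scene [[427.5, 0.0, 317.3], [0.0, 427.5, 200.9], [0.0, 0.0, 1.0]] [-0.111  0.     0.     0.     0.   ] [[-0.253, 0.967, 0.014, 0.238], [0.637, 0.177, -0.75, -0.297], [-0.728, -0.181, -0.661, 1.575], [0.0, 0.0, 0.0, 1.0]] 0.00419140625
top [[518.1, 0.0, 324.8], [0.0, 518.1, 206.9], [0.0, 0.0, 1.0]] [-0.068  0.     0.     0.     0.   ] [[0.029, -0.999, 0.016, -0.111], [-0.995, -0.031, -0.096, 0.58], [0.097, -0.013, -0.995, 1.628], [0.0, 0.0, 0.0, 1.0]] 0.003765625
{'time': 0.1, 'joints': array([ 1.21540319e+00,  1.24424777e-01,  1.65152972e+00, -1.59298418e-05,
        1.36752566e+00, -8.26329472e-02]), 'qd': array([ 1.34104706e-04, -1.65961875e-03, -3.32955888e-03, -6.99355396e-05,
       -8.18997413e-04, -8.33903683e-04]), 'joint_efforts': array([ 7.78388494e-04, -4.18880081e+01, -3.61095893e+01,  7.76773668e-02,
        4.62266884e-02, -6.56003976e-05]), 'position': array([0.17493633, 0.62535988, 0.18902437]), 'eef_rot': array([-0.69988829,  0.70119348, -0.09627506,  0.09599585]), 'force': array([-0.41585879, -0.1700451 , -0.31889555]), 'torque': array([ 0.01449699,  0.03469302, -0.0362373 ]), 'width': 0.09492602419561522}
```

View pics/scene0.png

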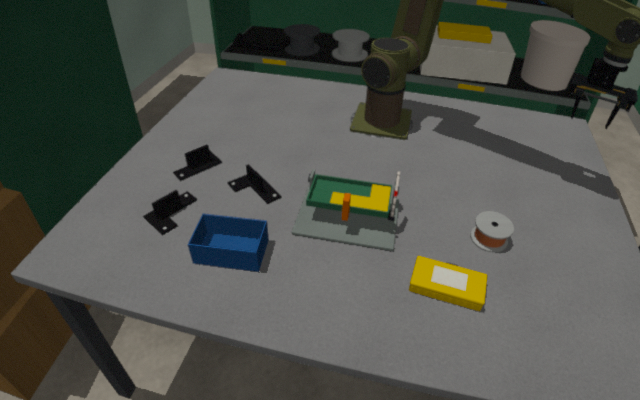

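View pics/top0.png

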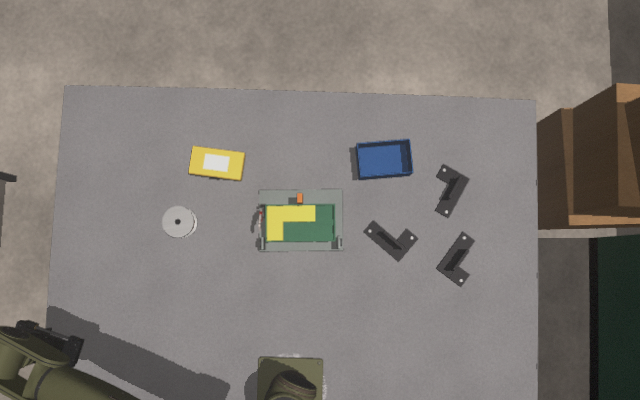

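The top view has +x up and +y to the left. There are three black L-brackets, at top pixels (391,240), (456,259) and (452,190). The one at (391,240) is farthest to the robot's left (largest y). I'll enlarge it to confirm, and crop the tray as well.

```bash
python3 - <<'E'
from h import *
p=np.load("top0.npz")["p"][:,:,::-1]
a=cv2.resize(p[150:300,350:490],None,fx=4,fy=4,interpolation=cv2.INTER_CUBIC)
a=np.clip(a.astype(float)*1.6,0,255).astype(np.uint8)
cv2.imwrite("pics/br0.png",a[:600])
b=cv2.resize(p[180:260,245:355],None,fx=7,fy=7,interpolation=cv2.INTER_CUBIC); cv2.imwrite("pics/tr0.png",b)
s=np.load("scene0.npz")["p"][:,:,::-1]
b=cv2.resize(s[160:255,285:415],None,fx=6,fy=6,interpolation=cv2.INTER_CUBIC); cv2.imwrite("pics/trs0.png",b)
for n in ["scene","top"]:
    z=np.load(n+"0.npz"); C=cloud(n,z["d"])
    for q in ([(391,240),(456,259),(452,190),(300,222),(305,212)] if n=="top" else [(262,188),(255,175),(360,200),(320,190)]):
        print(n,q,C[q[1],q[0]].round(4))
E
```

```text
scene (262, 188) [ 0.5087 -0.2795  0.0204]
scene (255, 175) [ 0.5003 -0.3013  0.0574]
scene (360, 200) [0.548  0.0125 0.0759]
scene (320, 190) [ 0.5235 -0.1022  0.0646]
top (391, 240) [ 0.4829 -0.3042  0.0507]
top (456, 259) [ 0.4289 -0.5163  0.033 ]
top (452, 190) [ 0.6465 -0.4946  0.0608]
top (300, 222) [ 0.5296 -0.0169  0.0708]
top (305, 212) [ 0.5604 -0.0316  0.0806]
```

View pics/br0.png

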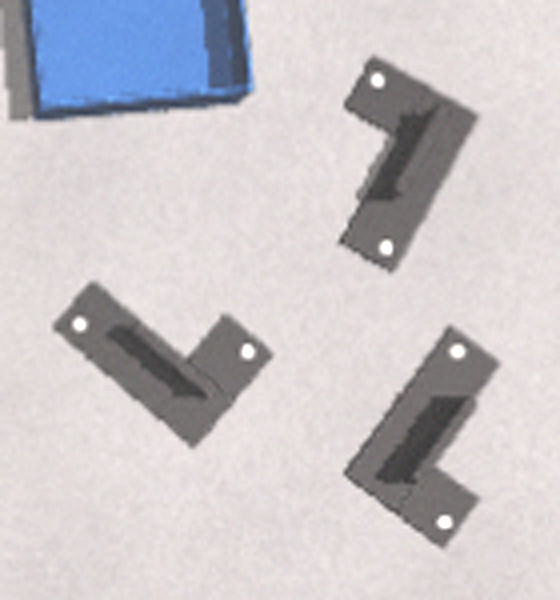

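View pics/tr0.png

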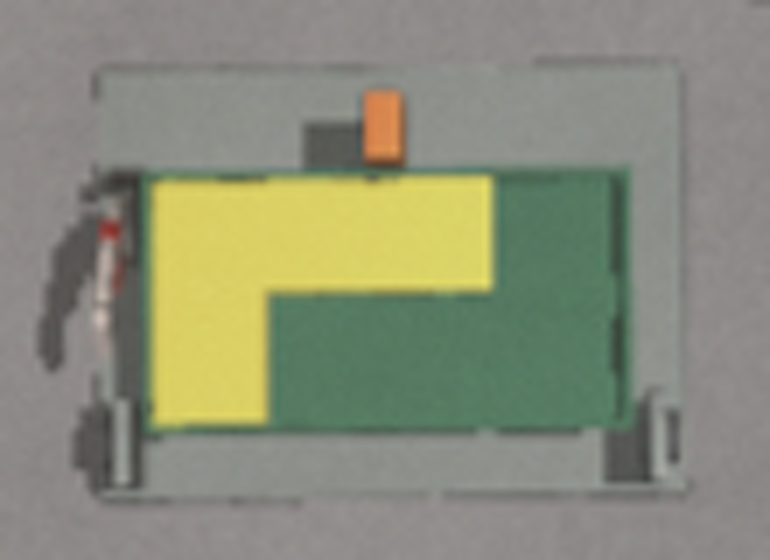

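View pics/trs0.png

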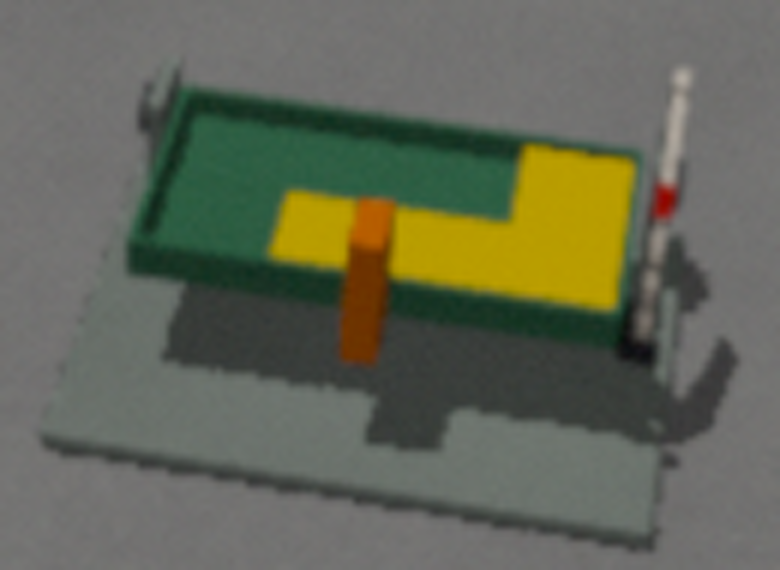

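The crop confirms the L-bracket at top (391,240). Its foot is on the correct side (long bar along +y, foot toward +x at the −y end), and it is the leftmost. The tray crop shows the free green L, the filler, and the orange lug at (299,198).

The tool always points down, because only yaw can be commanded. So I plan to pinch the rib at its ends along y (80 mm, within the 95 mm opening). That lets the bracket pivot about the jaw axis onto the slope. Next I'll measure.

```bash
cat >> h.py <<'E'
def wrect(P):
    r=cv2.minAreaRect((P[:,:2]*1000).astype(np.float32)); return r
def hsv(p): return cv2.cvtColor(p,cv2.COLOR_RGB2HSV)
E
python3 - <<'E'
from h import *
z=np.load("top0.npz"); p,d=z["p"],z["d"]; C=cloud("top",d); H=hsv(p)
s=np.load("scene0.npz"); Cs=cloud("scene",s["d"]); Hs=hsv(s["p"])
# table check
for n,c in(("top",C),("scene",Cs)):
    print(n,"table z",[np.median(c[v-4:v+5,u-4:u+5,2]).round(4) for u,v in([(330,300),(250,130),(420,280)] if n=="top" else [(280,280),(430,140),(150,250)])])
# base plate by colour (contour cast on z=.012)
def win(c,x0,x1,y0,y1): return (c[...,0]>x0)&(c[...,0]<x1)&(c[...,1]>y0)&(c[...,1]<y1)
for n,c,h in(("top",C,H),("scene",Cs,Hs)):
    w=win(c,.38,.75,-.22,.2)
    m=w&(abs(c[...,2]-.012)<.004)
    m=cv2.morphologyEx(m.astype(np.uint8),cv2.MORPH_OPEN,np.ones((3,3)))
    P=c[m>0]; print(n,"plate",m.sum(),wrect(P),P[:,2].mean().round(4))
    y=w&(h[...,0]>20)&(h[...,0]<36)&(h[...,1]>110)&(c[...,2]>.04)
    P=c[y]; print(n,"filler",y.sum(),wrect(P),P.mean(0).round(4))
    A=np.c_[P[:,:2],np.ones(len(P))]; k=np.linalg.lstsq(A,P[:,2],rcond=None)[0]
    print("  slope deg",np.degrees(np.arctan(np.hypot(k[0],k[1]))),"dir",np.degrees(np.arctan2(k[1],k[0])), "z@.55,0",k@[.55,0,1])
    o=w&(h[...,0]<14)&(h[...,1]>150)&(c[...,2]>.05)&(c[...,1]<.06); 
    P=c[o]; zt=np.percentile(P[:,2],90); T=P[P[:,2]>zt-.006]; print(n,"lug",o.sum(),"top z",zt.round(4),T.mean(0).round(4),wrect(T))
# bracket
for n,c in(("top",C),("scene",Cs)):
    pic=(z if n=="top" else s)["p"]
    w=win(c,.38,.6,-.42,-.19)&(pic.max(2)<75)
    P=c[w&(c[...,2]>.045)&(c[...,2]<.068)]; print(n,"ribtop",len(P),P.mean(0).round(4),wrect(P))
    Q=c[w&(c[...,2]<.02)&(c[...,2]>.002)]; print(n,"plate",len(Q),Q.mean(0).round(4),wrect(Q))
E
```

```text
top table z [np.float64(0.0004), np.float64(0.0), np.float64(0.0009)]
scene table z [np.float64(-0.0013), np.float64(-0.0008), np.float64(-0.0007)]
top plate 282 ((536.8431396484375, -26.084884643554688), (207.3655242919922, 242.67271423339844), 9.240270614624023) 0.0123
top filler 1114 ((568.3334350585938, 71.62022399902344), (400.4794616699219, 173.4597930908203), 55.258201599121094) [0.5437 0.0293 0.0937]
  slope deg 51.64029478943863 dir -153.72681433591927 z@.55,0 0.10301280012442204
top lug 38 top z 0.1311 [ 0.599  -0.0146  0.1289] ((598.594970703125, -14.404073715209961), (11.678293228149414, 23.880693435668945), 83.65157318115234)
scene plate 2865 ((542.279296875, -19.04681396484375), (201.6209716796875, 268.0254821777344), 2.644979476928711) 0.0117
scene filler 905 ((536.8167724609375, 13.702140808105469), (120.57780456542969, 167.73646545410156), 15.649563789367676) [0.5384 0.0286 0.0775]
  slope deg 3.2804802153427732 dir 9.232749604213343 z@.55,0 0.077879094870039
scene lug 12 top z 0.0972 [ 0.6151 -0.016   0.1005] ((614.9486694335938, -15.000444412231445), (6.574885845184326, 1.5062432289123535), 81.78140258789062)
top ribtop 63 [ 0.4849 -0.3075  0.0581] ((485.63482666015625, -308.5328369140625), (75.42643737792969, 10.873263359069824), 51.22389221191406)
top plate 533 [ 0.4839 -0.3016  0.0082] ((500.1857604980469, -306.7034912109375), (146.40623474121094, 94.95091247558594), 52.05001449584961)
scene ribtop 112 [ 0.4896 -0.3088  0.0558] ((486.0892639160156, -311.60418701171875), (80.41883087158203, 13.073907852172852), 52.65081787109375)
scene plate 568 [ 0.4984 -0.3054  0.0073] ((491.147216796875, -306.47418212890625), (173.451904296875, 85.28504943847656), 77.44019317626953)
```

```bash
cat >> h.py <<'E'
def big(m):
    k,l,st,ce=cv2.connectedComponentsWithStats(m.astype(np.uint8)); i=1+np.argmax(st[1:,4]); return l==i
def pix(m):
    v,u=np.nonzero(m); return np.c_[u,v].astype(float)
def roi(shape,u0,u1,v0,v1):
    m=np.zeros(shape,bool); m[v0:v1,u0:u1]=1; return m
ROI={"top":(250,352,184,256),"scene":(285,412,170,255)}
def tray(n,p,d,verbose=True):
    H=hsv(p); R=roi(H.shape[:2],*ROI[n]); C=cloud(n,d)
    Y=big(R&(H[...,0]>20)&(H[...,0]<35)&(H[...,1]>100)&(H[...,2]>90))
    O=big(R&(H[...,0]<16)&(H[...,1]>140)&(H[...,2]>70)&(C[...,1]<.06))
    return Y,O,C
E
python3 - <<'E'
from h import *
for n in("top","scene"):
    z=np.load(n+"0.npz"); p,d=z["p"],z["d"]
    Y,O,C=tray(n,p,d)
    E=cv2.erode(Y.astype(np.uint8),np.ones((3,3)))>0
    P=C[E]; A=np.c_[P[:,:2]-[.54,0],np.ones(len(P))]
    w=np.ones(len(P))
    for _ in range(20):
        k=np.linalg.lstsq(A*w[:,None],P[:,2]*w,rcond=None)[0]; r=P[:,2]-A@k; w=1/np.sqrt(1+(r/.003)**2)
    print(n,"filler",Y.sum(),"plane",k.round(4),"tilt",np.degrees(np.arctan(np.hypot(k[0],k[1]))).round(2),"dir",np.degrees(np.arctan2(k[1],k[0])).round(1),"res",np.std(r).round(4))
    # filler contour cast on plane
    c=cv2.findContours(Y.astype(np.uint8),cv2.RETR_EXTERNAL,cv2.CHAIN_APPROX_NONE)[0][0][:,0]
    o,dd=ray(n,c); kk=np.array([k[0],k[1],-1]); 
    t=-(k[0]*(o[0]-.54)+k[1]*o[1]+k[2]-o[2])/(dd@kk); W=o+dd*t[:,None]
    a=cv2.approxPolyDP(c.reshape(-1,1,2),3,True)[:,0]; 
    o,dd=ray(n,a); t=-(k[0]*(o[0]-.54)+k[1]*o[1]+k[2]-o[2])/(dd@kk)
    for q,x in zip(a,o+dd*t[:,None]): print("   ",q,x.round(4))
    print("lug px",pix(O).mean(0),O.sum(),C[O].mean(0).round(4),np.percentile(C[O][:,2],[50,90,98]).round(4), cv2.boundingRect(O.astype(np.uint8)))
    # plate
    R=roi(O.shape,*[ROI[n][0]-8,ROI[n][1]+8,ROI[n][2]-6,ROI[n][3]+6])
    M=big(cv2.morphologyEx((R&(C[...,2]>.006)).astype(np.uint8),cv2.MORPH_OPEN,np.ones((3,3))))
    cv2.imwrite(f"pics/m_{n}.png",cv2.resize((M*255).astype(np.uint8)[R.any(1)][:,R.any(0)],None,fx=5,fy=5,interpolation=0))
    Q=C[M&(abs(C[...,2]-.012)<.003)]; print("plate",Q.shape,wrect(Q))
E
```

```text
top filler 1102 plane [ 0.0174 -0.0035  0.0779] tilt 1.02 dir -11.5 res 0.1168
    [314 205] [ 0.5832 -0.0588  0.0788]
    [267 206] [0.5757 0.0868 0.0782]
    [267 240] [0.4705 0.0828 0.0764]
    [282 240] [0.4719 0.0365 0.0765]
    [283 221] [0.5307 0.0355 0.0776]
    [314 221] [ 0.5336 -0.0603  0.078 ]
lug px [299.14285714 198.07142857] 42 [ 0.598  -0.0137  0.1266] [0.1266 0.1307 0.1333] (297, 194, 5, 9)
plate (1186, 3) ((542.3455200195312, -14.94482421875), (197.5943145751953, 270.5516052246094), 1.7406318187713623)
scene filler 743 plane [0.0158 0.0027 0.077 ] tilt 0.92 dir 9.6 res 0.0511
    [390 187] [0.4729 0.0823 0.0761]
    [372 184] [0.4733 0.0325 0.076 ]
    [369 197] [0.5308 0.0336 0.0769]
    [350 193] [ 0.5282 -0.0184  0.0767]
    [349 205] [ 0.5769 -0.0113  0.0775]
    [386 211] [0.5743 0.0848 0.0777]
lug px [345.36567164 208.98507463] 134 [ 0.6123 -0.0145  0.0937] [0.0941 0.1246 0.1273] (342, 195, 8, 26)
plate (2832, 3) ((542.2600708007812, -19.049713134765625), (204.86631774902344, 268.06597900390625), 2.6678359508514404)
```

View pics/m_top.png

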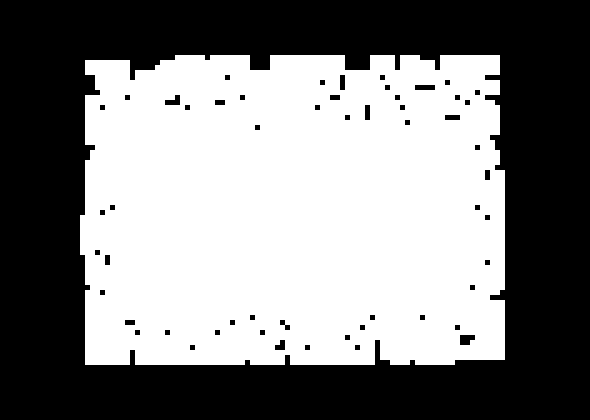

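View pics/m_scene.png

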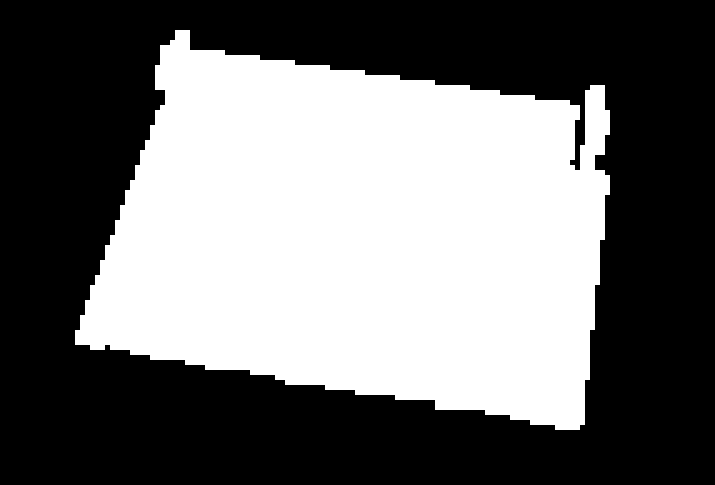

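```bash
python3 - <<'E'
from h import *
from scipy.optimize import least_squares
M=np.array([(116,-46),(116,104),(8,104),(8,54),(66,54),(66,-46)])/1000
T=np.array([[.5832,-.0588],[.5757,.0868],[.4705,.0828],[.4719,.0365],[.5307,.0355],[.5336,-.0603]])
Ms=M[[2,3,4,1]]; Ts=np.array([[.4729,.0823],[.4733,.0325],[.5308,.0336],[.5743,.0848]])
def fit(M,T):
    a=M-M.mean(0); b=T-T.mean(0); th=np.arctan2((a[:,0]*b[:,1]-a[:,1]*b[:,0]).sum(),(a*b).sum()); R=np.array([[np.cos(th),-np.sin(th)],[np.sin(th),np.cos(th)]])
    t=T.mean(0)-R@M.mean(0); print("yaw",np.degrees(th).round(2),"hinge0",t.round(4),"res mm",((M@R.T+t-T)*1000).round(1).tolist()); return R,t
for m,t in((M,T),(Ms,Ts)):
    R,h=fit(m,t); print("stand origin",(h+R@[.075,0]).round(4),"lug",(h+R@[.135-.044*.017,0]).round(4))
E
```

```text
yaw 2.38 hinge0 [ 0.4659 -0.0195] res mm [[0.5, -1.9], [1.8, 2.4], [-0.9, 1.9], [-0.3, -1.7], [-1.1, 1.7], [0.1, -2.4]]
stand origin [ 0.5408 -0.0164] lug [ 0.6    -0.0139]
yaw 1.97 hinge0 [ 0.4661 -0.0224] res mm [[-2.4, -0.4], [-1.1, -0.6], [-0.6, 0.3], [4.1, 0.8]]
stand origin [ 0.541  -0.0198] lug [ 0.6002 -0.0177]
```

```bash
cat >> h.py <<'E'
from scipy.spatial.transform import Rotation as Ro
def toolR(s=None):
    s=s or arm.get_state(); q=s["eef_rot"]; return Ro.from_quat([q[1],q[2],q[3],q[0]]).as_matrix()
def plan(target,jawdeg=None):
    """jawdeg: world direction (deg) of jaw axis; returns twist then shift (in axes after the twist)"""
    s=arm.get_state(); R=toolR(s); tw=0
    if jawdeg is not None:
        cur=np.degrees(np.arctan2(R[1,2],R[0,2]))
        dlt=(jawdeg-cur+90)%180-90
        tw=-np.radians(dlt)  # tool y is down
    R2=R@Ro.from_rotvec([0,tw,0]).as_matrix()
    print("t",s["time"].__round__(2),"pos",s["position"].round(4),"j",s["joints"].round(2),"width",round(s["width"],4),"F",s["force"].round(1))
    print("tool axes x",R[:,0].round(3),"y",R[:,1].round(3),"z",R[:,2].round(3),"jaw deg",np.degrees(np.arctan2(R[1,2],R[0,2])).round(2))
    print("twist",round(tw,4),"shift now",(R.T@(np.array(target)-s["position"])).round(4),"after twist",(R2.T@(np.array(target)-s["position"])).round(4))
E
python3 - <<'E'
from h import *
plan([.600,-.0155,.24],92.3)
E
```

```text
t 0.1 pos [0.1749 0.6254 0.189 ] j [ 1.22  0.12  1.65 -0.    1.37 -0.08] width 0.0949 F [-0.4 -0.2 -0.3]
tool axes x [ 0.963 -0.269 -0.   ] y [-0.001 -0.002 -1.   ] z [ 0.269  0.963 -0.002] jaw deg 74.37
twist -0.3129 shift now [ 0.582  -0.0501 -0.5028] after twist [ 0.399  -0.0501 -0.6575]
```

Emit:
play_rows([
  [0, -0.025, 0, -0.1565],
  [0, -0.025, 0, -0.1565],
  [0.02, 0, -0.033, 0],
  [0.03, 0, -0.05, 0],
  [0.03, 0, -0.05, 0],
  [0.03, 0, -0.05, 0],
  [0.03, 0, -0.05, 0],
  [0.03, 0, -0.05, 0],
  [0.03, 0, -0.05, 0],
  [0.03, 0, -0.05, 0],
], jaw=0.35)

```text
time: 1.35
position: [0.4208, 0.2507, 0.2398]
eef_rot: [-0.707, 0.707, 0.014, -0.014]
force: [0.7, -0.3, 0.6]
width: 0.0616
```

```bash
python3 - <<'E'
from h import *
plan([.600,-.0155,.24],92.3)
E
```

```text
t 1.35 pos [0.4208 0.2507 0.2398] j [ 0.43 -0.27  1.94  0.    1.47 -1.18] width 0.0616 F [ 0.7 -0.3  0.6]
tool axes x [ 0.999  0.04  -0.   ] y [-0. -0. -1.] z [-0.04   0.999 -0.   ] jaw deg 92.31
twist 0.0002 shift now [ 1.683e-01 -2.000e-04 -2.732e-01] after twist [ 1.683e-01 -2.000e-04 -2.732e-01]
```

Emit:
play_rows([
  [0.03, 0, -0.05, 0],
  [0.03, 0, -0.05, 0],
  [0.03, 0, -0.05, 0],
  [0.03, 0, -0.05, 0],
  [0.03, 0, -0.05, 0],
  [0.018, 0, -0.023, 0],
  [0, 0.03, 0, 0],
  [0, 0.02, 0, 0],
  [0, 0, 0, 0],
])

```text
time: 2.48
position: [0.5974, -0.0131, 0.1872]
eef_rot: [0.707, -0.707, -0.013, 0.016]
force: [-0.6, -0.3, 0.6]
width: 0.0614
```

```bash
python3 - <<'E'
from h import *
plan([.600,-.0155,.087],92.3)
for n in ["scene","top"]:
    p,d=grab(n); np.savez(f"{n}1.npz",p=p,d=d)
    r=p[130:260,250:420] if n=="scene" else p[140:270,240:390]
    cv2.imwrite(f"pics/{n}1.png",cv2.resize(r[:,:,::-1],None,fx=4.5,fy=4.5,interpolation=cv2.INTER_CUBIC))
E
```

```text
t 2.48 pos [ 0.5974 -0.0131  0.1872] j [-0.11  0.01  1.77  0.    1.36 -1.72] width 0.0614 F [-0.6 -0.3  0.6]
tool axes x [ 0.999  0.041 -0.005] y [-0.005  0.001 -1.   ] z [-0.041  0.999  0.001] jaw deg 92.33
twist 0.0005 shift now [ 0.0031  0.1002 -0.0026] after twist [ 0.0031  0.1002 -0.0026]
```

View pics/scene1.png

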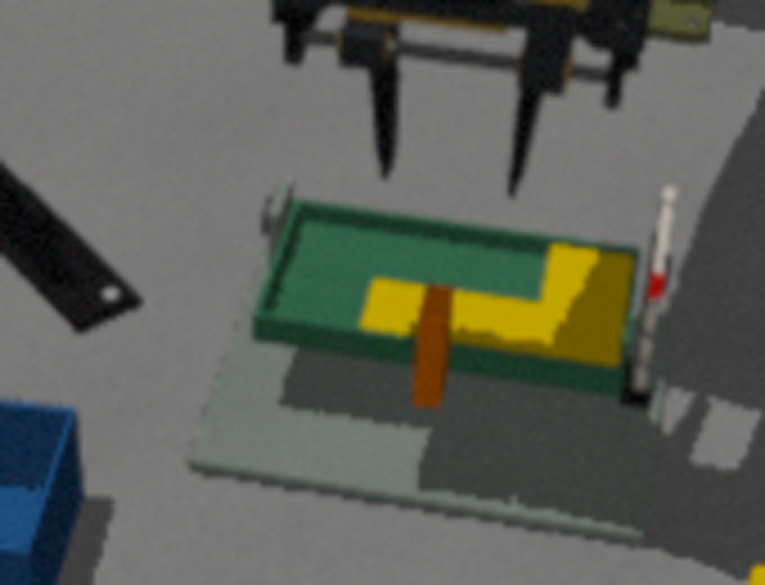

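View pics/top1.png

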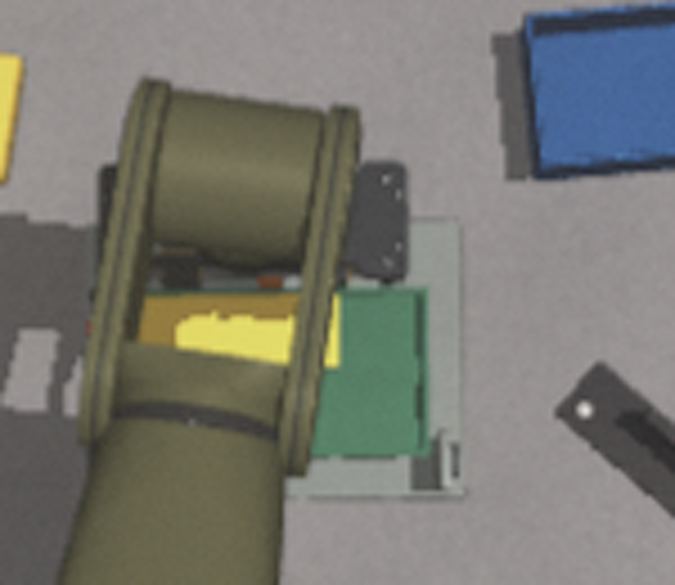

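The fingers straddle the lug in y at scene crop (385,178) and (513,193), with the lug top at (438,290). I'll lower and pinch it.

Emit:
play_rows([
  [0, 0.03, 0, 0],
  [0, 0.03, 0, 0],
  [0, 0.025, 0, 0],
  [0.001, 0.015, -0.001, 0],
  [0, 0, 0, 0],
])

```text
time: 3.2
position: [0.6001, -0.0143, 0.0899]
eef_rot: [0.707, -0.707, -0.014, 0.015]
force: [-0.0, 0.5, -0.8]
width: 0.0618
```

```bash
python3 - <<'E'
from h import *
plan([.600,-.0155,.087],92.3)
for n in ["scene"]:
    p,d=grab(n); np.savez(f"{n}2.npz",p=p,d=d)
    r=p[130:260,250:420]
    cv2.imwrite(f"pics/{n}2.png",cv2.resize(r[:,:,::-1],None,fx=4.5,fy=4.5,interpolation=cv2.INTER_CUBIC))
E
```

```text
t 3.2 pos [ 0.6001 -0.0143  0.0899] j [-0.11  0.1   1.85 -0.    1.19 -1.72] width 0.0618 F [-0.   0.5 -0.8]
tool axes x [ 0.999  0.04  -0.001] y [-0.001  0.    -1.   ] z [-0.04   0.999  0.   ] jaw deg 92.32
twist 0.0004 shift now [-0.0001  0.0029 -0.0012] after twist [-0.0001  0.0029 -0.0012]
```

View pics/scene2.png

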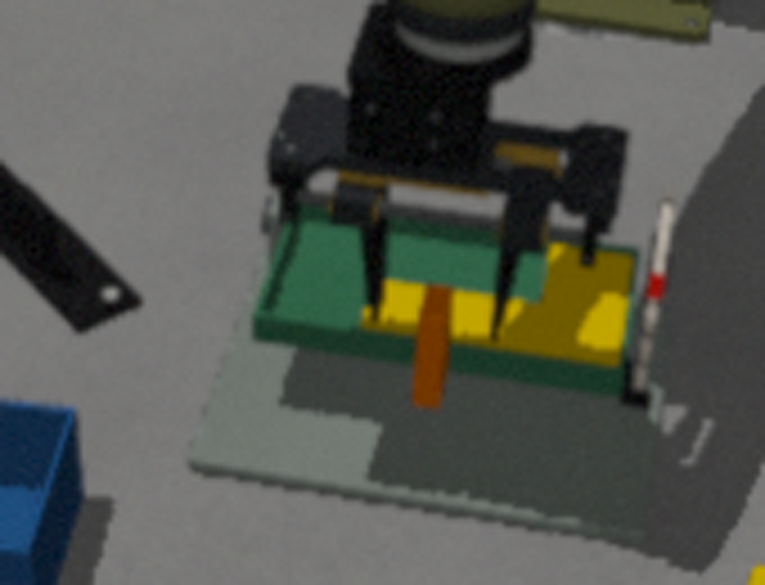

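Emit:
play_rows([
  [0, 0.002, 0, 0],
  [0, 0, 0, 0],
  [0, 0, 0, 0],
  [0, 0, 0, 0],
  [0, 0, 0, 0],
], jaw=1, force=45)

```text
time: 3.88
position: [0.6002, -0.0146, 0.0882]
eef_rot: [-0.707, 0.707, 0.014, -0.014]
force: [0.2, -2.6, 1.1]
width: 0.0175
```

Emit:
play_rows([
  [-0.0017, -0.0046, 0, 0],
  [-0.0018, -0.0047, 0, 0],
  [-0.0021, -0.0045, 0, 0],
  [-0.0021, -0.0045, 0, 0],
  [-0.0024, -0.0044, 0, 0],
  [-0.0024, -0.0043, 0, 0],
  [-0.0027, -0.0042, 0, 0],
  [-0.0027, -0.0041, 0, 0],
  [-0.003, -0.004, 0, 0],
  [0, 0, 0, 0],
])

```text
time: 5.12
position: [0.5754, -0.0163, 0.1223]
eef_rot: [-0.706, 0.707, 0.011, -0.017]
force: [-1.3, -5.6, -17.5]
width: 0.0154
```

Emit:
play_rows([
  [-0.003, -0.0039, 0, 0],
  [-0.0033, -0.0038, 0, 0],
  [-0.0033, -0.0037, 0, 0],
  [-0.0035, -0.0036, 0, 0],
  [-0.0035, -0.0034, 0, 0],
  [-0.0037, -0.0033, 0, 0],
  [-0.0038, -0.0032, 0, 0],
  [0, 0, 0, 0],
  [0, 0, 0, 0],
])

```text
time: 6.25
position: [0.5503, -0.0173, 0.1457]
eef_rot: [-0.706, 0.707, 0.01, -0.019]
force: [-0.6, -6.2, -21.3]
width: 0.0152
```

```bash
cat >> h.py <<'E'
def look(tag,sc=(130,260,250,420),tp=(140,270,240,390)):
    for n in ["scene","top"]:
        p,d=grab(n); np.savez(f"{n}{tag}.npz",p=p,d=d)
        b=sc if n=="scene" else tp
        r=p[b[0]:b[1],b[2]:b[3]]; f=min(790/r.shape[1],590/r.shape[0])
        cv2.imwrite(f"pics/{n}{tag}.png",cv2.resize(r[:,:,::-1],None,fx=f,fy=f,interpolation=cv2.INTER_CUBIC))
E
python3 - <<'E'
from h import *
plan([.552,-.018,.155],92.3)
look(3,sc=(150,230,330,420))
E
```

```text
t 6.25 pos [ 0.5503 -0.0173  0.1457] j [-0.13 -0.05  1.91 -0.    1.3  -1.74] width 0.0152 F [ -0.6  -6.2 -21.3]
tool axes x [ 0.999  0.04  -0.013] y [-0.013 -0.002 -1.   ] z [-0.04   0.999 -0.001] jaw deg 92.29
twist -0.0001 shift now [ 0.0015 -0.0093 -0.0007] after twist [ 0.0015 -0.0093 -0.0007]
```

View pics/scene3.png

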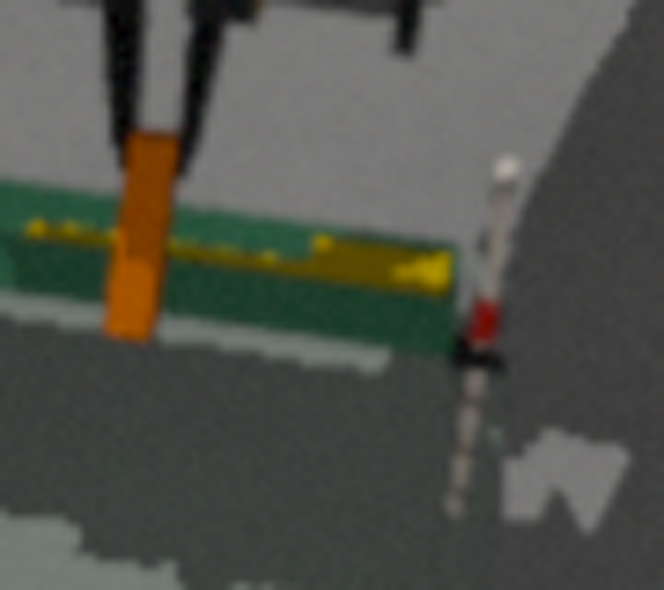

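View pics/top3.png

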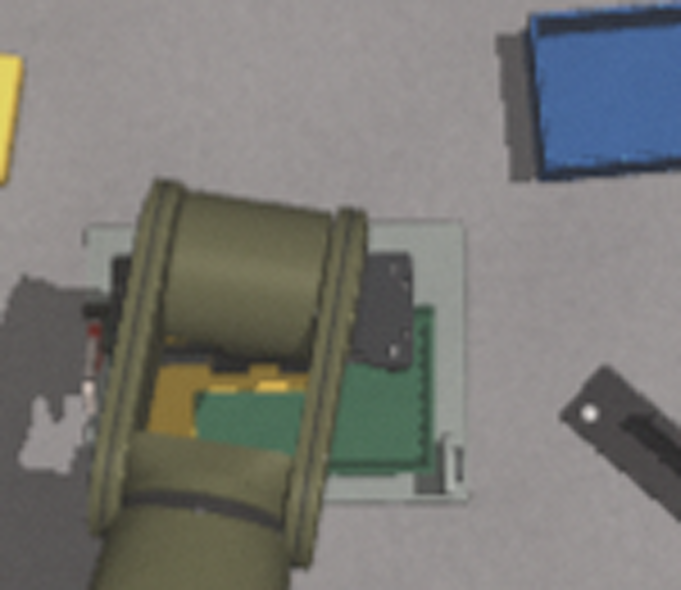

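Scene crop: the black pointer at (478,357) is just under the red band (485,322), so the tilt is about 29–30°. I'll go further up.

Emit:
play_rows([
  [-0.0025, -0.003, 0, 0],
  [-0.0025, -0.003, 0, 0],
  [-0.0025, -0.003, 0, 0],
  [-0.0015, -0.002, 0, 0],
  [0, 0, 0, 0],
  [0, 0, 0, 0],
])

```text
time: 7.1
position: [0.5392, -0.0178, 0.1537]
eef_rot: [-0.706, 0.707, 0.007, -0.021]
force: [-2.9, -7.8, -28.1]
width: 0.0155
```

```bash
python3 - <<'E'
from h import *
plan([.552,-.018,.155],92.3)
look(4,sc=(150,230,350,420))
h=np.array([.466,-.021]); a=np.radians(2.3); R=np.array([[np.cos(a),-np.sin(a)],[np.sin(a),np.cos(a)]])
for n in("scene","top"):
    for t in (29,31,33,35,37,39):
        r=np.radians(t); q=h+R@[.097*np.cos(r),.118]; print(n,t,proj(n,[*q,.06+.097*np.sin(r)]).round(1))
    p=np.load(n+"4.npz")["p"]; H=hsv(p)
    Rr=roi(H.shape[:2],*((380,412,165,225) if n=="scene" else (250,266,195,240)))
    m=Rr&((H[...,0]<8)|(H[...,0]>172))&(H[...,1]>130)&(H[...,2]>50); print("red",m.sum(),pix(m).mean(0))
    b=Rr&(p.max(2)<28); print("black",b.sum(),pix(b).mean(0))
E
```

```text
t 7.1 pos [ 0.5392 -0.0178  0.1537] j [-0.13 -0.08  1.92 -0.    1.32 -1.74] width 0.0155 F [ -2.9  -7.8 -28.1]
tool axes x [ 0.999  0.04  -0.019] y [-0.019 -0.002 -1.   ] z [-0.04   0.999 -0.001] jaw deg 92.29
twist -0.0002 shift now [ 0.0128 -0.0015 -0.0007] after twist [ 0.0128 -0.0015 -0.0007]
scene 29 [[394.9 196.4]]
scene 31 [[395.1 195.1]]
scene 33 [[395.3 193.9]]
scene 35 [[395.5 192.5]]
scene 37 [[395.7 191.2]]
scene 39 [[395.9 189.9]]
red 11 [395.36363636 192.09090909]
black 5 [394.  194.2]
top 29 [[261.3 214.6]]
top 31 [[261.2 215.1]]
top 33 [[261.1 215.6]]
top 35 [[261.  216.2]]
top 37 [[260.9 216.8]]
top 39 [[260.8 217.4]]
red 0 [nan nan]
black 0 [nan nan]<stdin>:10: RuntimeWarning: Mean of empty slice.
  ret = um.true_divide(
<stdin>:11: RuntimeWarning: Mean of empty slice.
```

View pics/scene4.png

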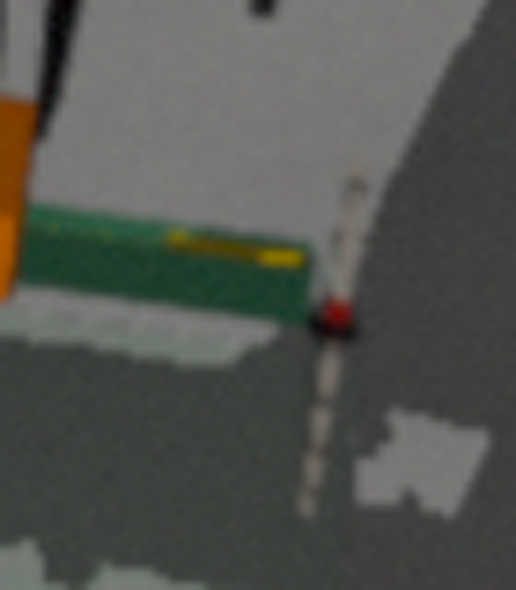

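Scene crop: the red band's visible top edge is at y≈300 and the black pointer is at y≈327, crossing it. Using the red band's own scale (45 px for 8°), that is about 34°. I'll unload the arm's elastic pull before letting go, then read the angle with the view clear.

Emit:
play_rows([
  [0, 0.003, 0, 0],
  [0.001, 0.003, 0, 0],
  [0.001, 0.002, 0, 0],
  [0, 0, 0, 0],
  [0, 0, 0, 0],
])

```text
time: 7.82
position: [0.5424, -0.0177, 0.1517]
eef_rot: [-0.706, 0.708, 0.009, -0.02]
force: [-10.4, -5.5, -7.2]
width: 0.0155
```

Emit:
play_rows([
  [-0.002, 0.0015, 0, 0],
  [-0.001, 0.001, -0.001, 0],
  [0, 0, 0, 0],
  [0, 0, 0, 0],
])

```text
time: 8.32
position: [0.5426, -0.0176, 0.1516]
eef_rot: [0.707, -0.707, -0.012, 0.017]
force: [-5.9, -1.8, -4.3]
width: 0.0159
```

```bash
python3 - <<'E'
from h import *
plan([.552,-.018,.155],92.3)
look(5,sc=(150,230,350,420))
E
```

```text
t 8.32 pos [ 0.5426 -0.0176  0.1516] j [-0.13 -0.08  1.92 -0.    1.31 -1.74] width 0.0159 F [-5.9 -1.8 -4.3]
tool axes x [ 0.999  0.04  -0.007] y [-0.007  0.    -1.   ] z [-0.04   0.999  0.   ] jaw deg 92.31
twist 0.0002 shift now [ 0.0093 -0.0034 -0.0007] after twist [ 0.0093 -0.0034 -0.0007]
```

View pics/scene5.png

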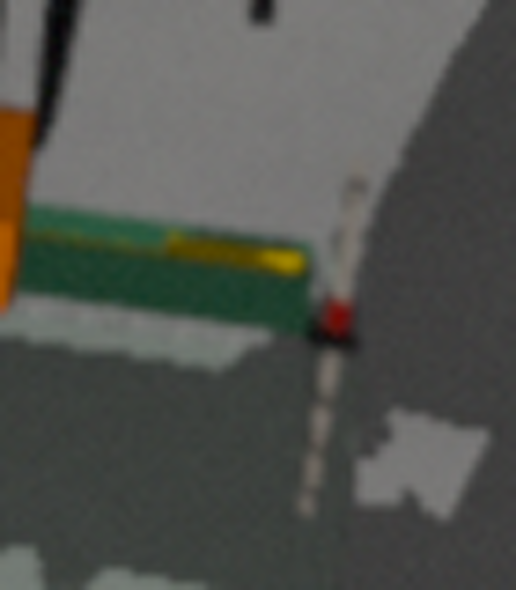

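Emit:
play_rows([
  [-0.001, -0.004, 0, 0],
  [-0.001, -0.004, 0, 0],
  [-0.001, -0.003, 0, 0],
  [-0.002, -0.002, 0, 0],
  [0, 0, 0, 0],
  [0, 0, 0, 0],
])

```text
time: 9.18
position: [0.5341, -0.018, 0.1572]
eef_rot: [0.707, -0.707, -0.008, 0.02]
force: [-3.6, -3.9, -32.1]
width: 0.0153
```

```bash
python3 - <<'E'
from h import *
plan([.552,-.018,.155],92.3)
look(6,sc=(150,230,350,420))
E
```

```text
t 9.18 pos [ 0.5341 -0.018   0.1572] j [-0.13 -0.1   1.93 -0.    1.33 -1.74] width 0.0153 F [ -3.6  -3.9 -32.1]
tool axes x [ 0.999  0.04  -0.016] y [-0.016  0.    -1.   ] z [-0.04   0.999  0.001] jaw deg 92.3
twist -0.0 shift now [ 0.0179  0.0019 -0.0008] after twist [ 0.0179  0.0019 -0.0008]
```

View pics/scene6.png

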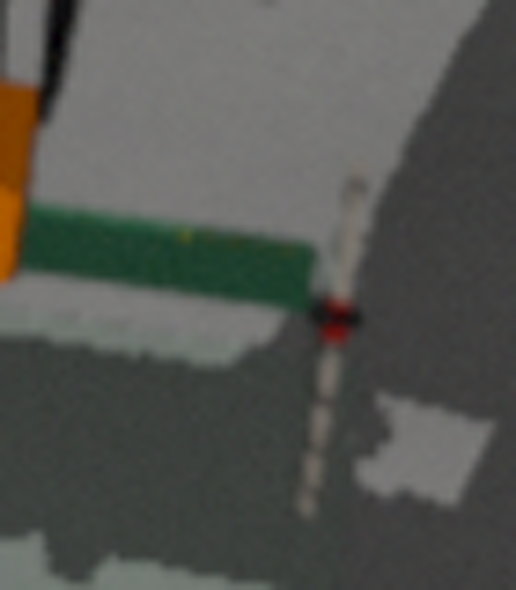

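Emit:
play_rows([
  [-0.0005, 0.003, 0, 0],
  [-0.0005, 0.003, 0, 0],
  [-0.001, 0.0025, 0, 0],
  [0, 0, 0, 0],
  [0, 0, 0, 0],
])

```text
time: 9.9
position: [0.5354, -0.0179, 0.1565]
eef_rot: [0.707, -0.707, -0.012, 0.017]
force: [-8.7, -2.1, -7.9]
width: 0.0155
```

```bash
python3 - <<'E'
from h import *
plan([.552,-.018,.155],92.3)
look(7,sc=(150,230,350,420))
E
```

```text
t 9.9 pos [ 0.5354 -0.0179  0.1565] j [-0.13 -0.1   1.93 -0.    1.32 -1.74] width 0.0155 F [-8.7 -2.1 -7.9]
tool axes x [ 0.999  0.04  -0.007] y [-0.007  0.    -1.   ] z [-0.04   0.999  0.   ] jaw deg 92.31
twist 0.0002 shift now [ 0.0166  0.0014 -0.0007] after twist [ 0.0166  0.0014 -0.0007]
```

View pics/scene7.png

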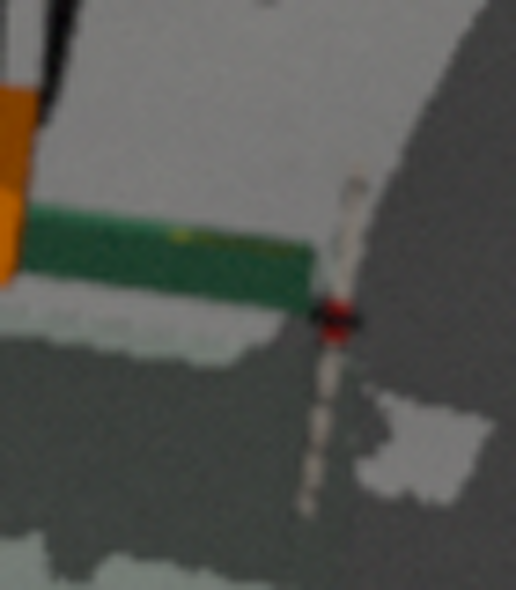

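The pointer now crosses the middle of the red band (crop (335,320), band 300–343), about 35°. I'll unload the rest and let go.

Emit:
play_rows([
  [-0.0015, 0.0015, -0.0005, 0],
  [0, 0, 0, 0],
])

```text
time: 10.25
position: [0.5355, -0.0179, 0.1565]
eef_rot: [0.707, -0.706, -0.013, 0.015]
force: [-7.3, -0.5, -4.9]
width: 0.0156
```

Emit:
play_rows([
  [0, 0, 0, 0],
  [0, 0, 0, 0],
  [0, 0, 0, 0],
  [0, -0.015, 0, 0],
  [0, -0.03, 0, 0],
  [0, -0.04, 0, 0],
], jaw=0.4)

```text
time: 11.0
position: [0.5366, -0.0185, 0.242]
eef_rot: [0.707, -0.707, -0.014, 0.014]
force: [-0.3, 0.2, -0.6]
width: 0.0565
```

Emit:
play_rows([
  [0, -0.03, -0.02, 0],
  [0, 0, -0.05, 0],
  [0, 0, -0.06, 0],
  [0, 0, -0.06, 0],
  [0, 0, -0.06, 0],
  [0, 0, 0, 0],
  [0, 0, 0, 0],
], jaw=0)

```text
time: 11.88
position: [0.5471, -0.2683, 0.2717]
eef_rot: [0.707, -0.707, -0.014, 0.014]
force: [-0.6, -0.6, -0.2]
width: 0.0952
```

```bash
python3 - <<'E'
from h import *
plan([.48,-.3,.25],92.3)
look(8,sc=(150,230,330,420),tp=(175,265,240,360))
for n in("top","scene"):
    z=np.load(n+"8.npz"); Y,O,C=tray(n,z["p"],z["d"])
    E=cv2.erode(Y.astype(np.uint8),np.ones((3,3)))>0
    P=C[E]; P=P[abs(P[:,2]-np.median(P[:,2]))<.08]; A=np.c_[P[:,:2]-[.54,0],np.ones(len(P))]; w=np.ones(len(P))
    for _ in range(30):
        k=np.linalg.lstsq(A*w[:,None],P[:,2]*w,rcond=None)[0]; r=P[:,2]-A@k; w=1/np.sqrt(1+(r/.003)**2)
    print(n,Y.sum(),len(P),"tilt",np.degrees(np.arctan(np.hypot(k[0],k[1]))).round(2),"dir",np.degrees(np.arctan2(k[1],k[0])).round(1),"med|r|",np.median(abs(r)).round(4))
E
```

```text
t 11.88 pos [ 0.5471 -0.2683  0.2717] j [-0.54 -0.    1.65  0.    1.5  -2.15] width 0.0952 F [-0.6 -0.6 -0.2]
tool axes x [0.999 0.04  0.001] y [ 0.001  0.    -1.   ] z [-0.04   0.999  0.   ] jaw deg 92.27
twist -0.0005 shift now [-0.0683  0.0216 -0.0291] after twist [-0.0683  0.0216 -0.029 ]
top 917 739 tilt 35.6 dir 2.2 med|r| 0.0023
scene 1 0 tilt 0.0 dir 0.0 med|r| nan
  return _methods._mean(a, axis=axis, dtype=dtype,
  ret = ret.dtype.type(ret / rcount)
```

View pics/scene8.png

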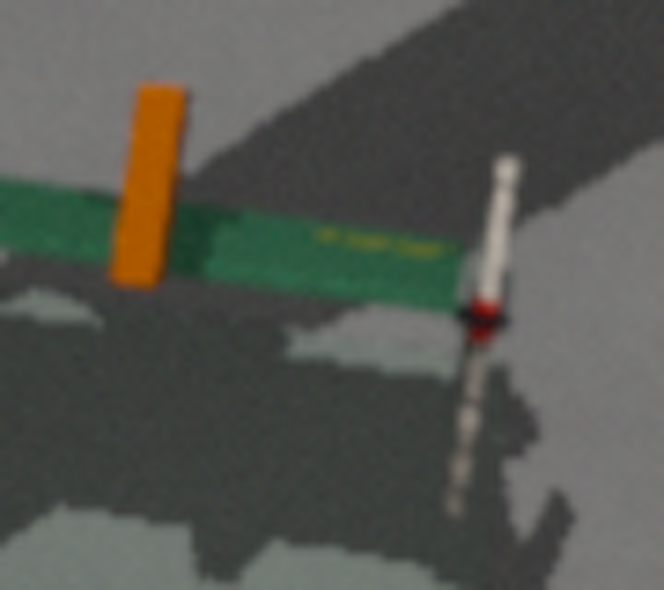

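View pics/top8.png

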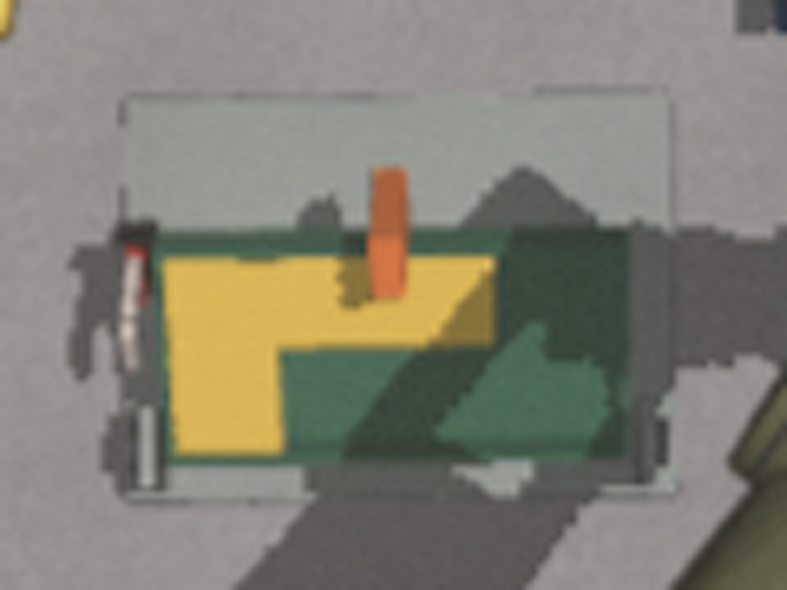

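The tray stays up after release. The pointer is at scene crop (482,318), in the middle of the red band, and the depth plane of the filler gives 35.6°. Now I'll refine the bracket's pose from the first top image.

```bash
python3 - <<'E'
from h import *
def fit(M,T):
    a=M-M.mean(0); b=T-T.mean(0); th=np.arctan2((a[:,0]*b[:,1]-a[:,1]*b[:,0]).sum(),(a*b).sum()); R=np.array([[np.cos(th),-np.sin(th)],[np.sin(th),np.cos(th)]])
    t=T.mean(0)-R@M.mean(0); return th,t,((M@R.T+t-T)*1000).round(1)
for n,r in(("top",(355,422,212,268)),("scene",(220,285,158,208))):
    z=np.load(n+"0.npz"); p,d=z["p"],z["d"]; C=cloud(n,d)
    m=roi(d.shape,*r)&(p.max(2)<90)
    m=big(cv2.morphologyEx(m.astype(np.uint8),cv2.MORPH_CLOSE,np.ones((5,5))))
    c=cv2.findContours(m.astype(np.uint8),cv2.RETR_EXTERNAL,cv2.CHAIN_APPROX_NONE)[0][0]
    a=cv2.approxPolyDP(c,3,True)[:,0]; W=onz(n,a,.007)
    print(n,m.sum()); 
    for q,w in zip(a,W): print(q,w[:2].round(4))
    if n=="top": np.save("br.npy",W)
    T=p.max(2)<48
    t=m&T&(C[...,2]>.05); P=onz(n,pix(t),.06); print("ribtop",t.sum(),P.mean(0).round(4),wrect(P))
E
```

```text
top 950
[364 230] [ 0.5143 -0.2223]
[397 260] [ 0.4207 -0.3311]
[417 239] [ 0.4902 -0.395 ]
[406 229] [ 0.5215 -0.3587]
[393 238] [ 0.4912 -0.3169]
[373 221] [ 0.5443 -0.2508]
ribtop 2 [ 0.4884 -0.2871  0.06  ] ((488.3713073730469, -287.06317138671875), (12.51361083984375, 0.0), -178.91156005859375)
scene 868
[227 182] [ 0.4954 -0.3977]
[234 191] [ 0.5289 -0.3606]
[251 187] [ 0.4982 -0.3191]
[266 203] [ 0.5536 -0.2519]
[281 197] [ 0.5174 -0.219 ]
[248 164] [ 0.3935 -0.3703]
[245 175] [ 0.449  -0.3581]
ribtop 83 [ 0.4974 -0.3044  0.06  ] ((513.99853515625, -281.8162536621094), (113.44263458251953, 118.31917572021484), 7.248035430908203)
```

```bash
python3 - <<'E'
from h import *
def fit(M,T):
    a=M-M.mean(0); b=T-T.mean(0); th=np.arctan2((a[:,0]*b[:,1]-a[:,1]*b[:,0]).sum(),(a*b).sum()); R=np.array([[np.cos(th),-np.sin(th)],[np.sin(th),np.cos(th)]])
    t=T.mean(0)-R@M.mean(0); return th,t,((M@R.T+t-T)*1000).round(1)
M=np.array([(-37.5,87.5),(-37.5,-62.5),(62.5,-62.5),(62.5,-12.5),(12.5,-12.5),(12.5,87.5)])/1000
T=np.array([[.5143,-.2223],[.4207,-.3311],[.4902,-.395],[.5215,-.3587],[.4912,-.3169],[.5443,-.2508]])
th,t,r=fit(M,T); print("top",np.degrees(th),t.round(4),r.tolist())
Ms=M[[2,3,4,5,0]]; Ts=np.array([[.4954,-.3977],[.5289,-.3606],[.4982,-.3191],[.5536,-.2519],[.5174,-.219]])
th,t,r=fit(Ms,Ts); print("scene",np.degrees(th),t.round(4),r.tolist())
E
```

```text
top -40.58691989876672 [ 0.4848 -0.3075] [[-1.0, 5.6], [-5.0, 0.5], [1.4, -0.6], [2.7, 1.0], [-5.0, -8.2], [7.0, 1.6]]
scene -40.63289808562225 [ 0.4902 -0.3083] [[1.6, 1.3], [0.6, 2.1], [-6.6, -6.8], [3.1, 1.9], [1.4, 1.5]]
```

```bash
python3 - <<'E'
from h import *
def fit(M,T):
    a=M-M.mean(0); b=T-T.mean(0); th=np.arctan2((a[:,0]*b[:,1]-a[:,1]*b[:,0]).sum(),(a*b).sum()); R=np.array([[np.cos(th),-np.sin(th)],[np.sin(th),np.cos(th)]])
    t=T.mean(0)-R@M.mean(0); return th,t,((M@R.T+t-T)*1000).round(1)
def lines(n,r,z,thr):
    Z=np.load(n+"0.npz"); p=Z["p"]; m=big(roi(p.shape[:2],*r)&(p.max(2)<thr))
    # fill the screw holes only
    cs=cv2.findContours(m.astype(np.uint8),cv2.RETR_EXTERNAL,cv2.CHAIN_APPROX_NONE)[0]; c=max(cs,key=cv2.contourArea)
    return c[:,0],m
c,m=lines("top",(355,422,212,268),.007,90)
W=onz("top",c,.007)[:,:2]
# edges from the L model, assign contour points to nearest edge, iterate
M=np.array([(-37.5,87.5),(-37.5,-62.5),(62.5,-62.5),(62.5,-12.5),(12.5,-12.5),(12.5,87.5)])/1000
th,t=np.radians(-39.5),np.array([.4848,-.3075])
from scipy.optimize import least_squares
def res(x):
    R=np.array([[np.cos(x[0]),-np.sin(x[0])],[np.sin(x[0]),np.cos(x[0])]]); q=(W-x[1:])@R; 
    return np.array([-cv2.pointPolygonTest((M*1000).astype(np.float32).reshape(-1,1,2),(float(a),float(b)),True) for a,b in q*1000])+1.0
s=least_squares(res,[th,*t],loss="soft_l1",diff_step=1e-3); print(np.degrees(s.x[0]),s.x[1:].round(4),np.std(s.fun),np.median(abs(res(s.x))))
Z=np.load("top0.npz"); im=Z["p"][205:275,350:430]
im=cv2.resize(im[:,:,::-1],None,fx=7,fy=7,interpolation=cv2.INTER_CUBIC)
R=np.array([[np.cos(s.x[0]),-np.sin(s.x[0])],[np.sin(s.x[0]),np.cos(s.x[0])]])
def dr(P,z,col):
    q=proj("top",np.c_[P@R.T+s.x[1:],np.full(len(P),z)]); q=((q-[350,205]+.5)*7-.5).astype(int); cv2.polylines(im,[q.reshape(-1,1,2)],True,col,1)
dr(M,.007,(0,255,0)); dr(np.array([(-5,-40),(5,-40),(5,40),(-5,40)])/1000,.06,(0,0,255))
cv2.imwrite("pics/brfit.png",im)
E
```

```text
-38.97354565959827 [ 0.4836 -0.309 ] 0.8924001438648006 0.768646240234375
```

View pics/brfit.png

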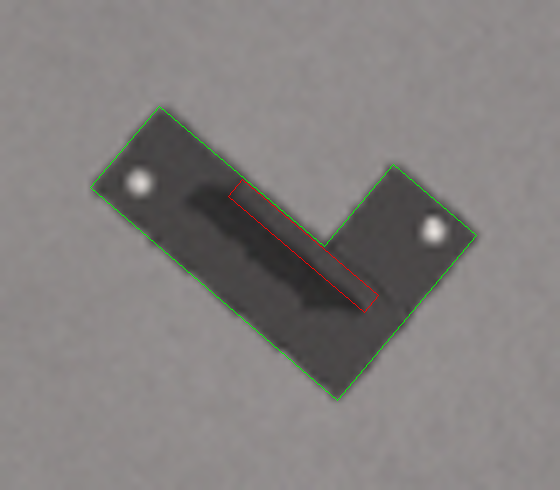

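The fit lies tightly on the outline: rib middle at (0.4836, −0.3090), bracket yaw −39.0°, so the rib runs along 51.0°. I'll move over it with the jaws along the rib.

```bash
python3 - <<'E'
from h import *
plan([.4836,-.309,.13],51.0)
E
```

```text
t 11.97 pos [ 0.5472 -0.2672  0.2716] j [-0.54 -0.    1.65  0.    1.5  -2.15] width 0.0946 F [-0.3  0.5 -0.5]
tool axes x [0.999 0.042 0.001] y [ 0.001 -0.    -1.   ] z [-0.042  0.999 -0.   ] jaw deg 92.38
twist 0.7222 shift now [-0.0654  0.1416 -0.0391] after twist [-0.0233  0.1416 -0.0725]
```

Emit:
play_rows([
  [0, 0, 0, 0.18],
  [0, 0, 0, 0.18],
  [0, 0, 0, 0.18],
  [0, 0, 0, 0.18],
  [-0.012, 0.05, -0.036, 0],
  [-0.011, 0.05, -0.036, 0],
  [0, 0.04, 0, 0],
  [0, 0, 0, 0],
  [0, 0, 0, 0],
], jaw=0)

```text
time: 13.1
position: [0.4854, -0.3096, 0.1334]
eef_rot: [-0.667, 0.667, -0.234, 0.236]
force: [-0.4, -0.4, 0.3]
width: 0.0952
```

```bash
python3 - <<'E'
from h import *
plan([.4836,-.309,.021],51.0)
look(9,sc=(110,220,200,330),tp=(195,290,330,450))
E
```

```text
t 13.1 pos [ 0.4854 -0.3096  0.1334] j [-0.66  0.    1.88  0.    1.26 -1.55] width 0.0952 F [-0.4 -0.4  0.3]
tool axes x [ 0.779 -0.627  0.003] y [ 0.002 -0.002 -1.   ] z [0.627 0.779 0.   ] jaw deg 51.14
twist 0.0025 shift now [-0.0021  0.1124 -0.0007] after twist [-0.0021  0.1124 -0.0007]
```

View pics/scene9.png

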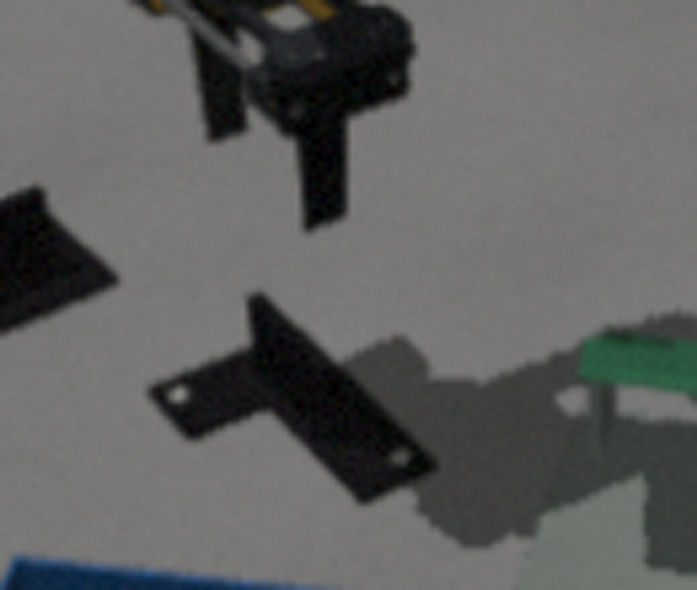

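Emit:
play_rows([
  [-0.0005, 0.025, 0, 0.0025],
  [0, 0.025, 0, 0],
  [0, 0, 0, 0],
  [0, 0, 0, 0],
])

```text
time: 13.7
position: [0.4848, -0.3101, 0.0833]
eef_rot: [-0.666, 0.667, -0.235, 0.237]
force: [0.5, 0.1, 0.3]
width: 0.0951
```

```bash
python3 - <<'E'
from h import *
plan([.4836,-.309,.021],51.0)
look(10,sc=(130,220,210,300),tp=(195,290,330,450))
E
```

```text
t 13.7 pos [ 0.4848 -0.3101  0.0833] j [-0.66  0.05  1.92 -0.    1.17 -1.55] width 0.0951 F [0.5 0.1 0.3]
tool axes x [ 0.776 -0.63   0.003] y [ 0.002 -0.002 -1.   ] z [0.63  0.776 0.   ] jaw deg 50.93
twist -0.0012 shift now [-0.0019  0.0623  0.0001] after twist [-0.0019  0.0623  0.0001]
```

View pics/scene10.png

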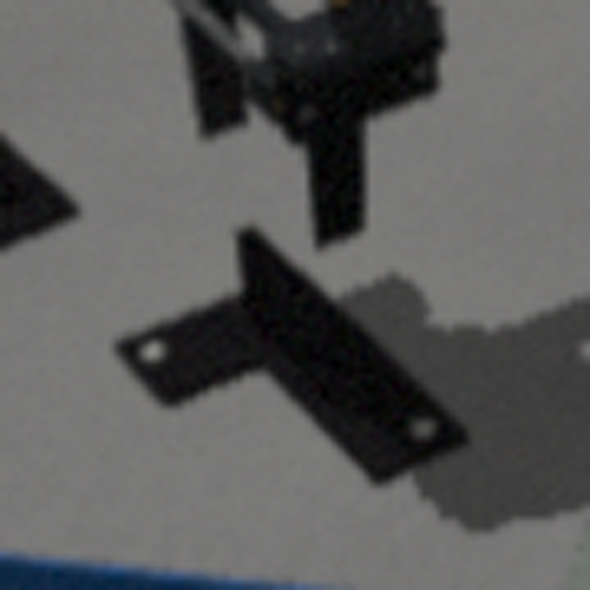

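View pics/top10.png

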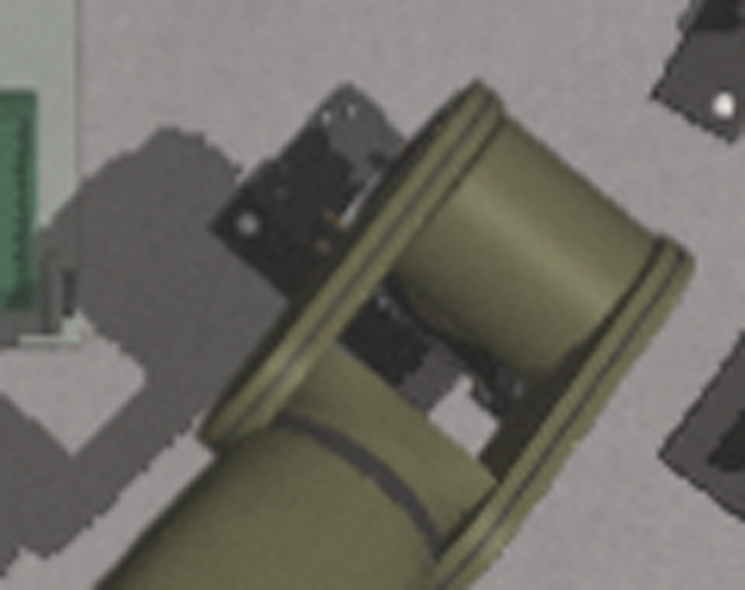

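```bash
python3 - <<'E'
from h import *
c=np.array([.4848,-.3101,.0833]); z=np.array([.63,.776,0]); x=np.array([.776,-.63,0])
for s in(-1,1):
    for e in(-1,1): print(s,e,((proj("scene",c+s*.0475*z+e*.01*x)[0]-[210,130]+.5)*6.555).round(0), "rib end top",((proj("scene",np.array([.4836,-.309,.06])+s*.04*z+e*.005*x)[0]-[210,130]+.5)*6.555).round(0))
E
```

```text
-1 -1 [254. 168.] rib end top [260. 221.]
-1 1 [215. 183.] rib end top [241. 229.]
1 -1 [363. 273.] rib end top [351. 310.]
1 1 [322. 290.] rib end top [331. 318.]
```

```bash
python3 - <<'E'
from h import *
c=np.array([.6001,-.0143,.0899]); z=np.array([-.04,.999,0]); x=np.array([.999,.04,0])
for s in(-1,1):
    for e in(-1,1): print(s,e,((proj("scene",c+s*.031*z+e*.01*x)[0]-[250,130]+.5)*4.5).round(0))
Z=np.load("scene10.npz"); C=cloud("scene",Z["d"])
# depth points of near finger: crop (340,200)->(262,160)
for v in range(152,170,2): print(v,C[v,258:266:2].round(3).tolist())
E
```

```text
-1 -1 [385. 329.]
-1 1 [378. 352.]
1 -1 [493. 346.]
1 1 [488. 369.]
152 [[0.531, -0.272, 0.164], [0.526, -0.268, 0.161], [0.521, -0.265, 0.159], [0.517, -0.261, 0.157]]
154 [[0.532, -0.272, 0.158], [0.527, -0.268, 0.155], [0.523, -0.264, 0.154], [0.515, -0.262, 0.149]]
156 [[0.53, -0.273, 0.15], [0.526, -0.269, 0.148], [0.519, -0.267, 0.143], [0.516, -0.262, 0.143]]
158 [[0.531, -0.274, 0.144], [0.524, -0.27, 0.14], [0.522, -0.266, 0.14], [0.515, -0.263, 0.135]]
160 [[0.529, -0.275, 0.136], [0.527, -0.27, 0.135], [0.521, -0.267, 0.132], [0.514, -0.264, 0.127]]
162 [[0.532, -0.274, 0.131], [0.523, -0.272, 0.126], [0.521, -0.267, 0.125], [0.511, -0.265, 0.118]]
164 [[0.53, -0.275, 0.123], [0.522, -0.273, 0.118], [0.515, -0.27, 0.113], [0.513, -0.265, 0.113]]
166 [[0.526, -0.278, 0.113], [0.522, -0.274, 0.111], [0.381, -0.328, -0.001], [0.382, -0.321, 0.0]]
168 [[0.396, -0.336, 0.0], [0.391, -0.331, -0.003], [0.392, -0.324, -0.0], [0.388, -0.319, -0.002]]
```

The scene shows the visible fingertips at crop (226,129) and (341,240). By depth they are at z≈0.109, about 25 mm above the reported TCP z of 0.083, while their x and y agree. That also explains the lug pivot being higher than expected. I'll lower in guarded steps and look again.

Emit:
play_rows([
  [-0.002, 0.025, 0, 0],
  [0, 0.025, 0, 0],
  [0, 0.01, 0, 0],
  [0, 0, 0, 0],
  [0, 0, 0, 0],
])

```text
time: 14.42
position: [0.4829, -0.3089, 0.0226]
eef_rot: [-0.666, 0.667, -0.236, 0.237]
force: [0.5, -0.2, -0.3]
width: 0.0952
```

```bash
python3 - <<'E'
from h import *
plan([.4836,-.309,.021],51.0)
look(11,sc=(130,220,210,300),tp=(195,290,330,450))
Z=np.load("scene11.npz"); C=cloud("scene",Z["d"])
for v in range(166,190,2): print(v,C[v,260:270:2].round(3).tolist())
E
```

```text
t 14.43 pos [ 0.4829 -0.3089  0.0226] j [-0.66  0.12  1.96 -0.    1.06 -1.55] width 0.0952 F [ 0.5 -0.2 -0.3]
tool axes x [ 0.776 -0.631  0.002] y [ 0.002 -0.001 -1.   ] z [ 0.631  0.776 -0.   ] jaw deg 50.91
twist -0.0016 shift now [0.0006 0.0016 0.0003] after twist [0.0006 0.0016 0.0003]
166 [[0.55, -0.261, 0.134], [0.549, -0.256, 0.134], [0.543, -0.253, 0.13], [0.539, -0.249, 0.128], [0.377, -0.309, -0.001]]
168 [[0.552, -0.261, 0.128], [0.548, -0.257, 0.126], [0.52, -0.263, 0.104], [0.514, -0.26, 0.101], [0.389, -0.305, 0.001]]
170 [[0.526, -0.273, 0.1], [0.526, -0.267, 0.101], [0.521, -0.263, 0.098], [0.514, -0.26, 0.094], [1.396, 0.107, 0.816]]
172 [[0.525, -0.274, 0.093], [0.527, -0.267, 0.095], [0.519, -0.264, 0.09], [0.511, -0.262, 0.085], [0.406, -0.299, -0.001]]
174 [[0.53, -0.273, 0.089], [0.523, -0.269, 0.085], [0.517, -0.266, 0.08], [0.513, -0.262, 0.079], [0.416, -0.295, -0.001]]
176 [[0.523, -0.276, 0.077], [0.524, -0.27, 0.078], [0.518, -0.266, 0.074], [0.512, -0.262, 0.071], [0.426, -0.292, -0.0]]
178 [[0.527, -0.275, 0.072], [0.52, -0.272, 0.067], [0.517, -0.267, 0.067], [0.513, -0.262, 0.065], [0.436, -0.288, 0.0]]
180 [[0.522, -0.277, 0.061], [0.521, -0.272, 0.062], [0.517, -0.268, 0.059], [0.508, -0.265, 0.053], [0.447, -0.284, 0.002]]
182 [[0.525, -0.277, 0.056], [0.521, -0.272, 0.054], [0.516, -0.268, 0.051], [0.464, -0.284, 0.007], [0.456, -0.281, 0.001]]
184 [[0.511, -0.284, 0.036], [0.506, -0.28, 0.033], [0.472, -0.288, 0.005], [0.475, -0.28, 0.008], [0.47, -0.276, 0.006]]
186 [[0.509, -0.285, 0.027], [0.505, -0.28, 0.025], [0.485, -0.283, 0.008], [0.481, -0.278, 0.006], [0.481, -0.272, 0.007]]
188 [[0.514, -0.283, 0.024], [0.506, -0.281, 0.018], [0.489, -0.282, 0.004], [0.489, -0.275, 0.005], [0.488, -0.269, 0.006]]
```

View pics/scene11.png

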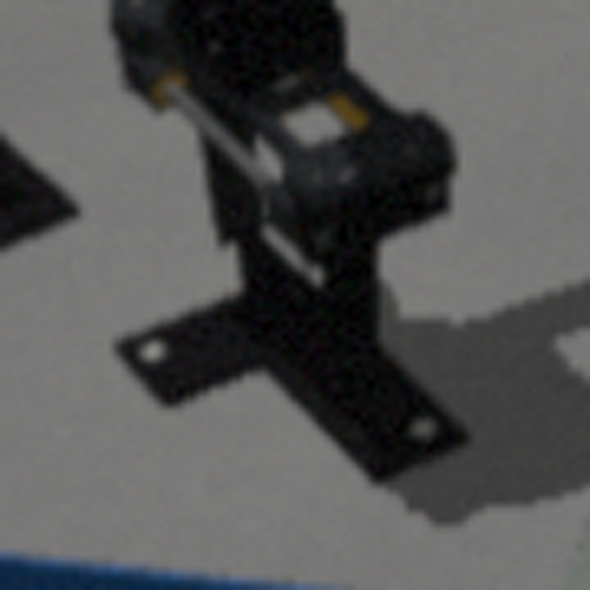

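Emit:
play_rows([
  [0.0005, 0.005, 0, 0],
  [0, 0.006, 0, 0],
  [0, 0, 0, 0],
])

```text
time: 14.9
position: [0.4817, -0.308, 0.0091]
eef_rot: [0.667, -0.666, 0.237, -0.236]
force: [0.3, -0.6, -0.1]
width: 0.0952
```

Emit:
play_rows([
  [0, 0.003, 0, 0],
  [0, 0.003, 0, 0],
  [0, 0, 0, 0],
])

```text
time: 15.28
position: [0.4821, -0.3083, 0.0038]
eef_rot: [0.666, -0.666, 0.237, -0.236]
force: [0.0, 0.2, 0.3]
width: 0.0952
```

No contact at reported z = 0.004, which would be below the plate top, so the tips are really about 25 mm higher. I'll grip the rib ends.

Emit:
play_rows([
  [0, 0, 0, 0],
  [0, 0, 0, 0],
  [0, 0, 0, 0],
  [0, 0, 0, 0],
], jaw=0.5, force=15)

```text
time: 15.78
position: [0.4823, -0.3087, 0.0043]
eef_rot: [-0.666, 0.667, -0.237, 0.237]
force: [-1.7, -0.7, 0.9]
width: 0.0798
```

Emit:
play_rows([
  [0, -0.01, 0, 0],
  [0, -0.02, 0, 0],
  [0, 0, 0, 0],
])

```text
time: 16.15
position: [0.4842, -0.3097, 0.0371]
eef_rot: [-0.666, 0.667, -0.235, 0.238]
force: [0.5, -0.6, -3.2]
width: 0.0801
```

```bash
python3 - <<'E'
from h import *
plan([.4836,-.309,.021],92.3)
look(12,sc=(110,220,200,310),tp=(195,290,330,450))
E
```

```text
t 16.15 pos [ 0.4842 -0.3097  0.0371] j [-0.66  0.1   1.95  0.    1.09 -1.55] width 0.0801 F [ 0.5 -0.6 -3.2]
tool axes x [ 0.776 -0.63   0.005] y [ 0.004 -0.003 -1.   ] z [0.63  0.776 0.   ] jaw deg 50.91
twist -0.7223 shift now [-0.001   0.0161  0.0002] after twist [-0.0006  0.0161  0.0008]
```

View pics/scene12.png

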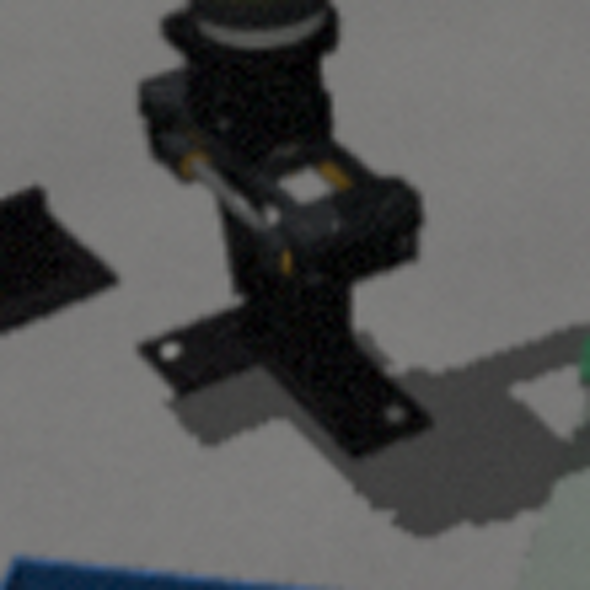

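The bracket is held level with a 80.1 mm opening and about 3.3 N of weight. Next I'll refine the tray pose (hinge xy, yaw, tilt) from the filler outline in the unobstructed top image.

```bash
cat > trayfit.py <<'E'
from h import *
from scipy.optimize import least_squares
F=np.array([(116,-46),(116,104),(8,104),(8,54),(66,54),(66,-46)],np.float32)
def TR(hx,hy,yaw,th): 
    return Ro.from_euler('z',yaw).as_matrix()@Ro.from_euler('y',-th).as_matrix(), np.array([hx,hy,.06])
def trayfit(n,Z,x0,fixth=None,fx=None):
    p,d=Z["p"],Z["d"]; H=hsv(p); m=roi(d.shape,*ROI[n])&(H[...,0]>19)&(H[...,0]<36)&(H[...,1]>100)&(H[...,2]>60)
    m=big(m); c=max(cv2.findContours(m.astype(np.uint8),cv2.RETR_EXTERNAL,cv2.CHAIN_APPROX_NONE)[0],key=cv2.contourArea)[:,0]
    o,dd=ray(n,c)
    def res(x):
        R,t=TR(*(x if fixth is None else [*x,fixth])); oo=(o-t)@R; d2=dd@R; k=(.016-oo[2])/d2[:,2]; q=(oo+d2*k[:,None])*1000
        return np.array([-cv2.pointPolygonTest(F.reshape(-1,1,2),(float(a),float(b)),True) for a,b in q[:,:2]])+1.2
    s=least_squares(res,x0 if fixth is None else x0[:3],loss="soft_l1",diff_step=1e-3,x_scale=[.01,.01,.02]+([.05] if fixth is None else []))
    r=res(s.x); print(n,s.x[:2].round(4),np.degrees(s.x[2:]).round(2),"std",r.std().round(2),"med",np.median(abs(r)).round(2)); return s.x,m
E
python3 - <<'E'
from trayfit import *
Z0=np.load("top0.npz"); trayfit("top",Z0,[.466,-.02,.04,.02],fixth=.02)
S0=np.load("scene0.npz"); trayfit("scene",S0,[.466,-.02,.04,.02],fixth=.02)
Z8=np.load("top8.npz"); 
for th in (.595,.611,.625): trayfit("top",Z8,[.466,-.02,.04,.61],fixth=th)
x,m=trayfit("top",Z8,[.466,-.02,.04,.61])
R,t=TR(*x); im=cv2.resize(Z8["p"][175:265,240:360,::-1],None,fx=6.5,fy=6.5,interpolation=cv2.INTER_CUBIC)
def dr(P,z,col):
    q=proj("top",np.c_[P,np.full(len(P),z)]/1000@R.T+t); cv2.polylines(im,[((q-[240,175]+.5)*6.5).astype(int).reshape(-1,1,2)],True,col,1)
dr(F,16,(255,0,0)); dr(np.array([(4,-108),(120,-108),(120,108),(4,108)]),20,(0,0,255)); dr(np.array([(120,-8),(150,-8),(150,8),(120,8)]),64,(255,0,255))
cv2.imwrite("pics/trfit.png",im)
E
```

```text
top [ 0.4662 -0.02  ] [2.73] std 0.95 med 0.76
scene [ 0.4661 -0.022 ] [3.09] std 4.31 med 1.1
top [ 0.4642 -0.0193] [2.13] std 5.41 med 1.21
top [ 0.4651 -0.0193] [2.06] std 5.42 med 1.13
top [ 0.4659 -0.0192] [2.] std 5.43 med 0.92
top [ 0.4679 -0.0194] [ 2.24 37.8 ] std 5.5 med 0.64
```

View pics/trfit.png

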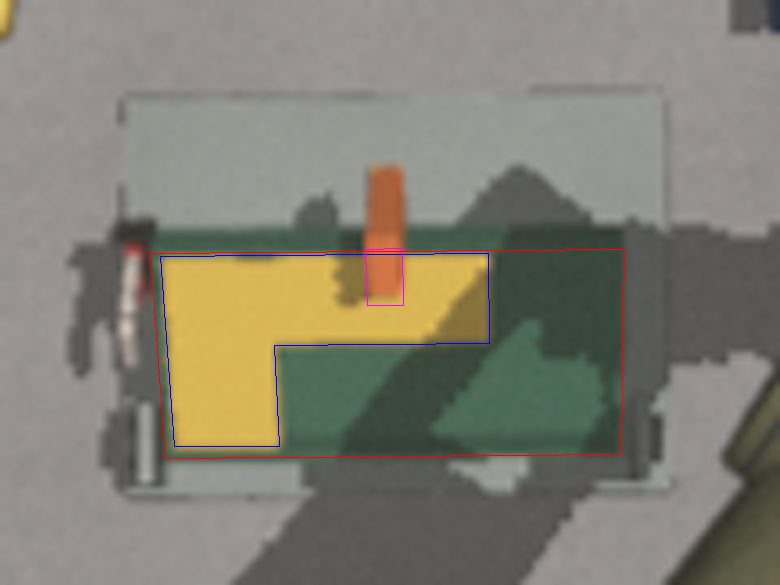

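The fit gives the hinge at (0.466, −0.0197), yaw about 2.4° and tilt about 35.7°. The pointer and depth readings agree (35.4–35.7°). I'll lift the bracket, turn it, and carry it to the hover point.

Emit:
play_rows([
  [0, -0.03, 0, 0],
  [0, -0.04, 0, -0.06],
  [0, -0.04, 0, -0.12],
  [0, -0.03, 0, -0.14],
  [0, -0.022, 0, -0.14],
  [0, 0, 0, -0.14],
  [0, 0, 0, -0.122],
  [0, 0, 0, 0],
])

```text
time: 17.25
position: [0.482, -0.3081, 0.1953]
eef_rot: [0.707, -0.707, -0.013, 0.014]
force: [0.1, -0.5, -3.3]
width: 0.0799
```

```bash
python3 - <<'E'
from h import *
plan([.4668,-.0572,.20],92.4)
E
```

```text
t 17.25 pos [ 0.482  -0.3081  0.1953] j [-0.66 -0.05  1.82  0.    1.37 -2.27] width 0.0799 F [ 0.1 -0.5 -3.3]
tool axes x [ 0.999  0.038 -0.001] y [-0.001  0.001 -1.   ] z [-0.038  0.999  0.001] jaw deg 92.19
twist -0.0037 shift now [-0.0056 -0.0044  0.2513] after twist [-0.0046 -0.0044  0.2514]
```

Emit:
play_rows([
  [0, -0.004, 0.02, -0.0037],
  [-0.001, 0, 0.035, 0],
  [-0.001, 0, 0.04, 0],
  [-0.001, 0, 0.04, 0],
  [-0.001, 0, 0.04, 0],
  [0, 0, 0.035, 0],
  [0, 0, 0.025, 0],
  [0, 0, 0.0155, 0],
  [0, 0, 0, 0],
  [0, 0, 0, 0],
])

```text
time: 18.5
position: [0.4676, -0.0589, 0.2002]
eef_rot: [-0.707, 0.707, 0.015, -0.015]
force: [0.5, -1.4, -2.8]
width: 0.0799
```

```bash
python3 - <<'E'
from h import *
plan([.4668,-.0572,.166],92.4)
look(13,sc=(120,230,290,420),tp=(175,265,240,380))
E
```

```text
t 18.5 pos [ 0.4676 -0.0589  0.2002] j [-0.24 -0.29  2.02 -0.    1.41 -1.85] width 0.0799 F [ 0.5 -1.4 -2.8]
tool axes x [0.999 0.043 0.   ] y [ 0. -0. -1.] z [-0.043  0.999 -0.   ] jaw deg 92.45
twist 0.0009 shift now [-0.0007  0.0342  0.0017] after twist [-0.0007  0.0342  0.0017]
```

View pics/scene13.png

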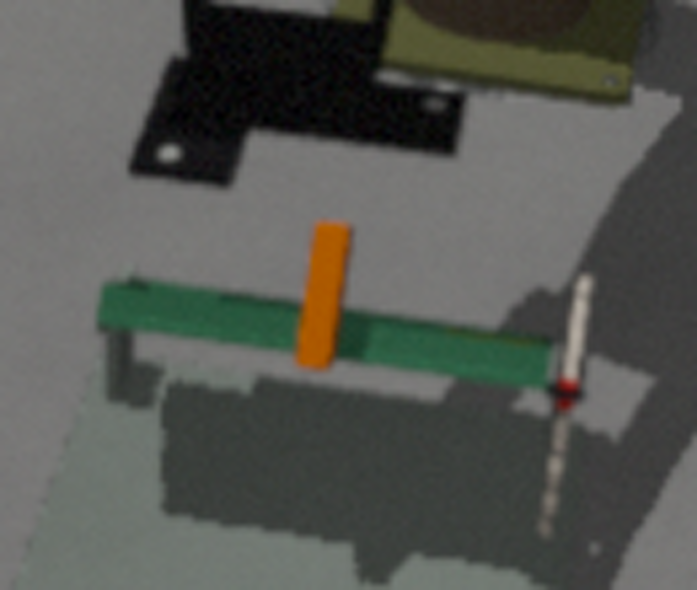

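View pics/top13.png

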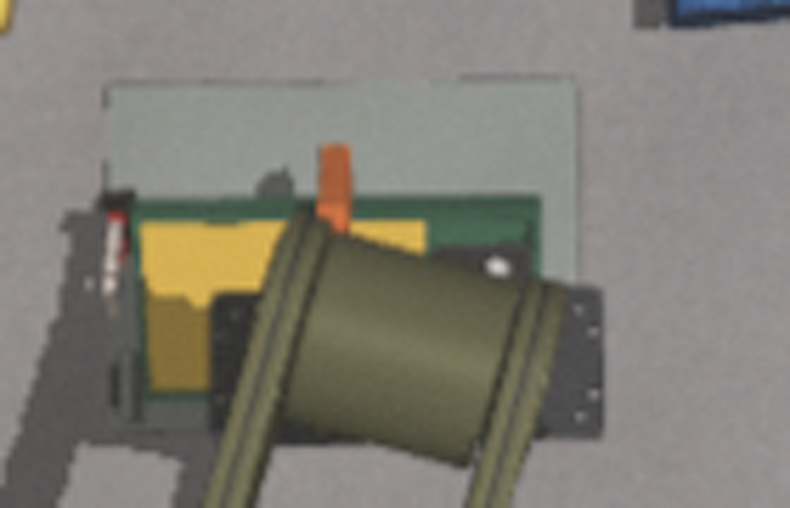

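```bash
python3 - <<'E'
from h import *
s=arm.get_state(); p=s["position"]; a=np.radians(2.45); x=np.array([np.cos(a),np.sin(a),0]); y=np.array([-np.sin(a),np.cos(a),0])
f=min(790/130,590/110)
for z in(0,.007):
  for b in [(62.5,-62.5),(62.5,-12.5),(12.5,87.5)]:
    P=p+x*(b[0]/1000+.0012)+y*b[1]/1000; P[2]=p[2]-.0043+z
    print(z,b,((proj("scene",P)[0]-[290,120]+.5)*f).round(0))
Z=np.load("scene13.npz"); C=cloud("scene",Z["d"]); 
for u,v in((326,140),(325,149),(335,150),(365,140),(371,146)): print(C[v,u].round(4))
E
```

```text
0 (62.5, -62.5) [129. 172.]
0 (62.5, -12.5) [233. 186.]
0 (12.5, 87.5) [458. 156.]
0.007 (62.5, -62.5) [129. 160.]
0.007 (62.5, -12.5) [234. 174.]
0.007 (12.5, 87.5) [459. 144.]
[ 0.4821 -0.0993  0.2014]
[ 0.525  -0.0914  0.203 ]
[ 0.2323 -0.1238 -0.0006]
[ 0.4533 -0.0014  0.201 ]
[0.48   0.0185 0.2033]
```

The projected corners (129,172), (233,186) and (458,156) match the picture at (130,173), (230,186) and (457,154), so the bracket is level in the hand where I believed it to be. I'll approach square to the tray floor.

Emit:
play_rows([
  [-0.0005, 0.017, 0.001, 0],
  [0, 0.017, 0, 0],
  [0.006, 0.008, 0, 0],
  [0.006, 0.008, 0, 0],
  [0.006, 0.008, 0, 0],
  [0, 0, 0, 0],
  [0, 0, 0, 0],
])

```text
time: 19.48
position: [0.4852, -0.0566, 0.1423]
eef_rot: [0.707, -0.707, -0.015, 0.015]
force: [-0.8, -0.4, -4.0]
width: 0.0801
```

```bash
python3 - <<'E'
from h import *
plan([.4901,-.0571,.1337],92.4)
look(14,sc=(140,220,300,410),tp=(175,265,240,380))
E
```

```text
t 19.48 pos [ 0.4852 -0.0566  0.1423] j [-0.23 -0.21  2.05  0.    1.3  -1.84] width 0.0801 F [-0.8 -0.4 -4. ]
tool axes x [0.999 0.043 0.   ] y [ 0.  0. -1.] z [-0.043  0.999  0.   ] jaw deg 92.49
twist 0.0016 shift now [ 0.0049  0.0086 -0.0007] after twist [ 0.0049  0.0086 -0.0007]
```

View pics/scene14.png

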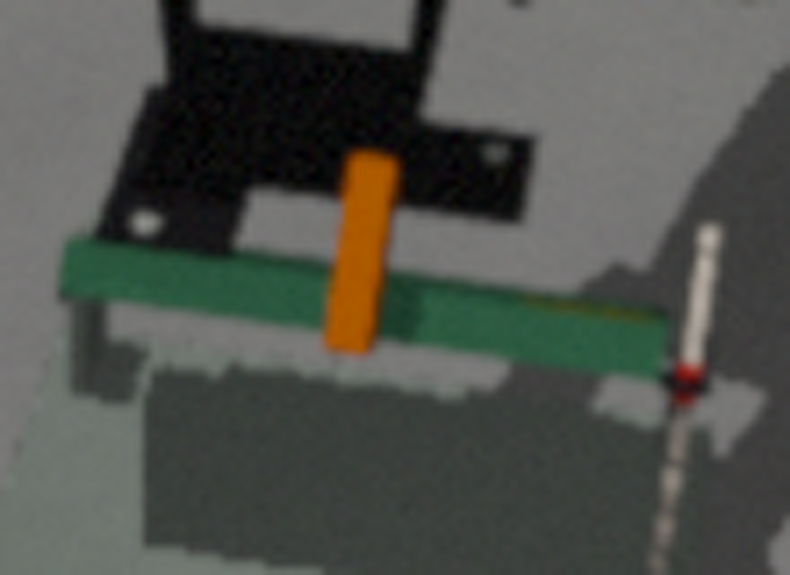

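View pics/top14.png

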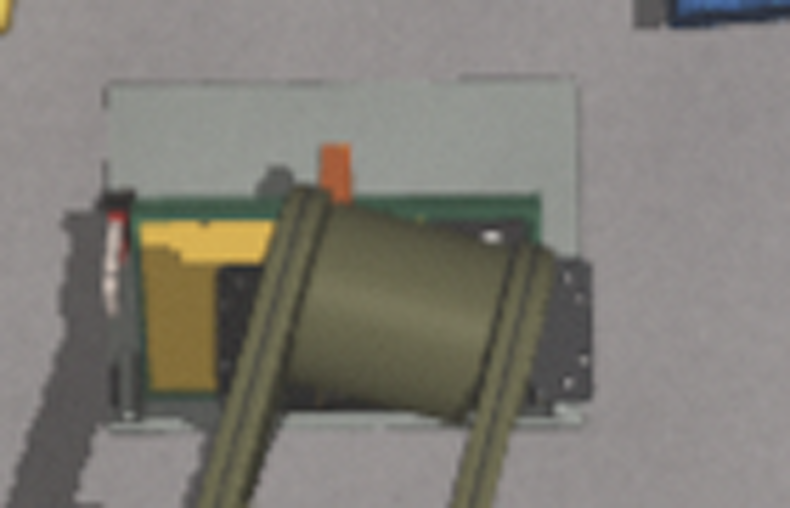

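```bash
python3 - <<'E'
from trayfit import *
Z=np.load("scene14.npz")
f=min(790/110,590/80)
for hy in(-.0197,-.022):
  for yaw in (2.1,2.7):
    R,t=TR(.466,hy,np.radians(yaw),np.radians(35.7))
    print(hy,yaw,[((proj("scene",R@np.array(q)/1000+t)[0]-[300,140]+.5)*f).round(0).tolist() for q in [(120,-108,20),(120,-108,0),(120,108,20),(120,108,0),(150,-8,64),(150,8,64),(150,8,-4)]])
    print("   top",[((proj("top",R@np.array(q)/1000+t)[0]-[240,175]+.5)*790/140).round(0).tolist() for q in [(120,-108,20),(120,-108,0),(120,108,20),(120,108,0),(150,-8,64),(150,8,64),(150,8,-4)]])
E
```

```text
-0.0197 2.1 [[69.0, 232.0], [61.0, 288.0], [674.0, 322.0], [665.0, 379.0], [355.0, 148.0], [401.0, 155.0], [372.0, 352.0]]
   top [[543.0, 215.0], [542.0, 196.0], [132.0, 218.0], [135.0, 198.0], [350.0, 210.0], [318.0, 210.0], [322.0, 144.0]]
-0.0197 2.7 [[70.0, 235.0], [63.0, 290.0], [677.0, 320.0], [668.0, 377.0], [357.0, 149.0], [404.0, 155.0], [376.0, 352.0]]
   top [[541.0, 213.0], [540.0, 194.0], [130.0, 220.0], [133.0, 200.0], [348.0, 210.0], [317.0, 210.0], [320.0, 145.0]]
-0.022 2.1 [[62.0, 231.0], [55.0, 287.0], [667.0, 321.0], [658.0, 378.0], [348.0, 147.0], [394.0, 154.0], [365.0, 351.0]]
   top [[547.0, 215.0], [546.0, 196.0], [136.0, 218.0], [140.0, 198.0], [355.0, 210.0], [323.0, 210.0], [327.0, 145.0]]
-0.022 2.7 [[64.0, 233.0], [57.0, 289.0], [670.0, 319.0], [661.0, 376.0], [351.0, 148.0], [397.0, 154.0], [369.0, 351.0]]
   top [[546.0, 213.0], [544.0, 194.0], [135.0, 220.0], [138.0, 201.0], [353.0, 210.0], [321.0, 211.0], [324.0, 145.0]]
```

Emit:
play_rows([
  [0.002, 0.003, -0.0005, 0],
  [0.002, 0.003, 0, 0],
  [0, 0, 0, 0],
  [0, 0, 0, 0],
], force=10)

```text
time: 20.08
position: [0.489, -0.0569, 0.1358]
eef_rot: [0.707, -0.707, -0.015, 0.015]
force: [-0.9, 0.5, -5.3]
width: 0.0801
```

Emit:
play_rows([
  [0.001, 0.002, 0, 0],
  [0, 0.001, 0, 0],
  [0, 0, 0, 0],
])

```text
time: 20.45
position: [0.4904, -0.0569, 0.1336]
eef_rot: [-0.707, 0.707, 0.016, -0.015]
force: [-1.6, -0.1, -3.0]
width: 0.0797
```

Emit:
play_rows([
  [-0.0019, 0.0028, 0, 0],
  [-0.0018, 0.0029, 0, 0],
  [-0.0016, 0.003, 0, 0],
  [-0.0016, 0.003, 0, 0],
  [0, 0, 0, 0],
  [0, 0, 0, 0],
])

```text
time: 21.2
position: [0.4829, -0.0573, 0.121]
eef_rot: [0.707, -0.707, -0.015, 0.016]
force: [1.0, -0.2, -3.2]
width: 0.0796
```

```bash
python3 - <<'E'
from h import *
plan([.4901,-.0571,.1337],92.4)
look(15,sc=(140,220,300,410),tp=(175,265,240,380))
E
```

```text
t 21.2 pos [ 0.4829 -0.0573  0.121 ] j [-0.23 -0.19  2.08 -0.    1.26 -1.84] width 0.0796 F [ 1.  -0.2 -3.2]
tool axes x [ 0.999  0.043 -0.001] y [-0.001 -0.    -1.   ] z [-0.043  0.999  0.   ] jaw deg 92.48
twist 0.0014 shift now [ 0.0072 -0.0127 -0.0001] after twist [ 0.0072 -0.0127 -0.0001]
```

View pics/scene15.png

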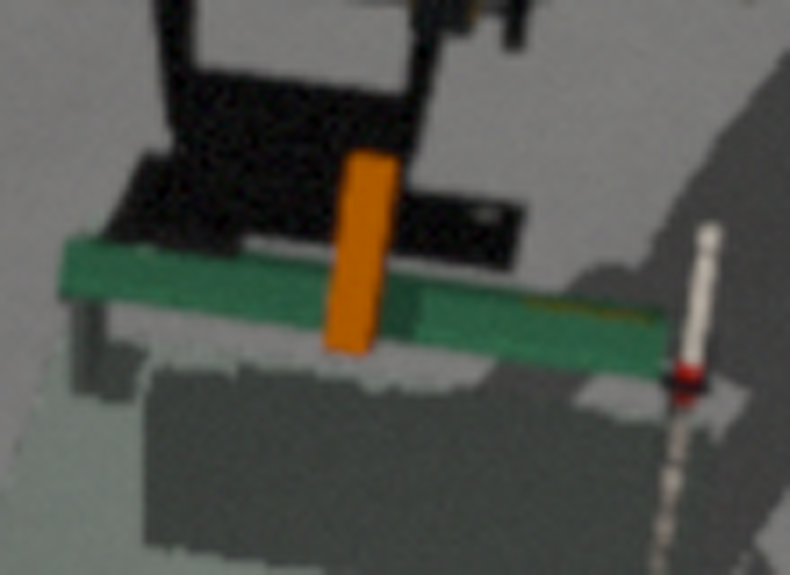

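```bash
cat >> h.py <<'E'
def brtilt(Z,box,thr=60):
    # box u0,u1,v0,v1 in the scene picture, over the bar's free end plate
    p,d=Z["p"],Z["d"]; C=cloud("scene",d); m=roi(d.shape,*box)&(p.max(2)<thr); P=C[m]
    med=np.median(P,0); P=P[(abs(P-med)<.05).all(1)]
    A=np.c_[P[:,0]-.47,np.ones(len(P))]; w=np.ones(len(P))
    for _ in range(20):
        k=np.linalg.lstsq(A*w[:,None],P[:,2]*w,rcond=None)[0]; r=P[:,2]-A@k; w=1/np.sqrt(1+(r/.002)**2)
    print("bracket tilt",np.degrees(np.arctan(k[0])).round(1),"n",len(P),"x",P[:,0].min().round(3),P[:,0].max().round(3),"z@.47",k[1].round(4),"res",np.median(abs(r)).round(4))
E
python3 - <<'E'
from h import *
for t,b in((13,(364,374,135,148)),(14,(358,373,158,171)),(15,(358,372,167,178))): brtilt(np.load(f"scene{t}.npz"),b)
E
```

```text
bracket tilt -0.6 n 113 x 0.428 0.484 z@.47 0.2011 res 0.0008
bracket tilt -1.1 n 172 x 0.45 0.499 z@.47 0.145 res 0.001
bracket tilt 8.3 n 129 x 0.458 0.506 z@.47 0.1209 res 0.0008
```

The bracket is pivoting as planned: 8.3° now, with light forces and the pointer unchanged. Continuing.

Emit:
play_rows([
  [-0.0013, 0.0031, 0, 0],
  [-0.0013, 0.0031, 0, 0],
  [-0.001, 0.0032, 0, 0],
  [-0.001, 0.0032, 0, 0],
  [-0.0008, 0.0033, 0, 0],
  [-0.0007, 0.0033, 0, 0],
  [0, 0, 0, 0],
])

```text
time: 22.18
position: [0.4768, -0.0575, 0.1018]
eef_rot: [0.707, -0.707, -0.015, 0.016]
force: [0.5, -0.9, -2.5]
width: 0.0797
```

```bash
python3 - <<'E'
from h import *
plan([.4901,-.0571,.1337],92.4)
look(16,sc=(140,220,300,410),tp=(175,265,240,380))
brtilt(np.load("scene16.npz"),(358,372,172,184))
E
```

```text
t 22.18 pos [ 0.4768 -0.0575  0.1018] j [-0.23 -0.19  2.11 -0.    1.22 -1.85] width 0.0797 F [ 0.5 -0.9 -2.5]
tool axes x [ 0.999  0.043 -0.001] y [-0.001  0.    -1.   ] z [-0.043  0.999  0.   ] jaw deg 92.48
twist 0.0015 shift now [ 0.0133 -0.0319 -0.0002] after twist [ 0.0133 -0.0319 -0.0002]
bracket tilt 24.3 n 61 x 0.473 0.549 z@.47 0.0973 res 0.0007
```

View pics/scene16.png

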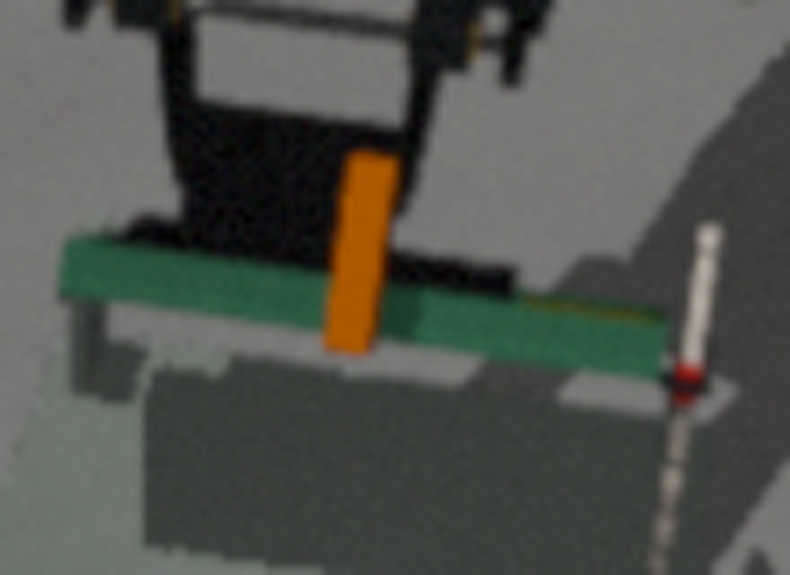

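Emit:
play_rows([
  [-0.0005, 0.0034, 0, 0],
  [-0.0004, 0.0034, 0, 0],
  [-0.0002, 0.003, 0, 0],
  [0, 0.002, 0, 0],
  [0, 0, 0, 0],
  [0, 0, 0, 0],
])

```text
time: 23.02
position: [0.4759, -0.0575, 0.0903]
eef_rot: [0.707, -0.707, -0.015, 0.015]
force: [0.4, 0.7, -2.3]
width: 0.0798
```

```bash
python3 - <<'E'
from h import *
plan([.4901,-.0571,.1337],92.4)
look(17,sc=(140,220,300,410),tp=(175,265,240,380))
E
```

```text
t 23.02 pos [ 0.4759 -0.0575  0.0903] j [-0.23 -0.18  2.12  0.    1.2  -1.85] width 0.0798 F [ 0.4  0.7 -2.3]
tool axes x [ 0.999  0.043 -0.   ] y [-0.  0. -1.] z [-0.043  0.999  0.   ] jaw deg 92.48
twist 0.0015 shift now [ 0.0142 -0.0434 -0.0002] after twist [ 0.0142 -0.0434 -0.0002]
```

View pics/scene17.png

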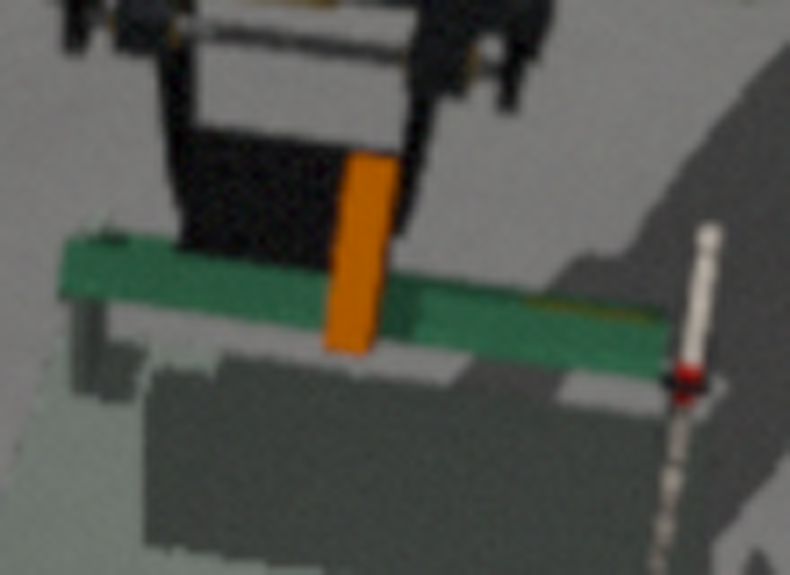

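View pics/top17.png

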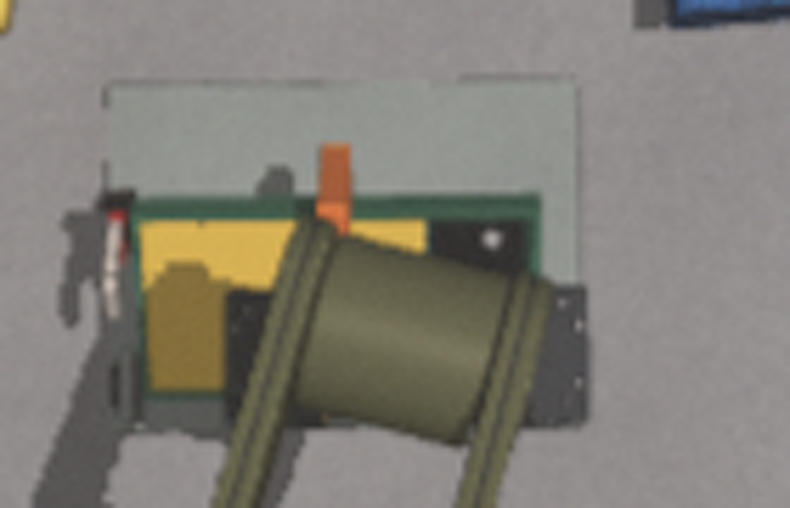

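The foot is inside the tray corner and the pointer is unmoved at crop (685,382). I'll lower the last few millimetres gently until the weight comes off.

Emit:
play_rows([
  [0, 0.001, 0, 0],
  [0, 0.001, 0, 0],
  [0, 0, 0, 0],
])

```text
time: 23.5
position: [0.4759, -0.0575, 0.0898]
eef_rot: [0.707, -0.707, -0.015, 0.016]
force: [-5.7, 1.4, 6.2]
width: 0.0801
```

Emit:
play_rows([
  [0, 0.001, 0, 0],
  [0, 0.001, 0, 0],
  [0, 0, 0, 0],
])

```text
time: 23.88
position: [0.4766, -0.0575, 0.0894]
eef_rot: [0.707, -0.707, -0.016, 0.015]
force: [-7.5, 1.3, 12.4]
width: 0.08
```

Emit:
play_rows([
  [0, -0.0025, 0, 0],
  [0, 0, 0, 0],
])

```text
time: 24.12
position: [0.4764, -0.0576, 0.0893]
eef_rot: [-0.707, 0.707, 0.016, -0.015]
force: [-0.5, -0.9, 1.6]
width: 0.0801
```

```bash
python3 - <<'E'
from h import *
plan([.4901,-.0571,.1337],92.4)
look(18,sc=(140,220,300,410),tp=(175,265,240,380))
Z=np.load("scene18.npz"); C=cloud("scene",Z["d"])
E
```

```text
t 24.12 pos [ 0.4764 -0.0576  0.0893] j [-0.23 -0.18  2.12  0.    1.2  -1.85] width 0.0801 F [-0.5 -0.9  1.6]
tool axes x [0.999 0.043 0.001] y [ 0.001 -0.    -1.   ] z [-0.043  0.999 -0.   ] jaw deg 92.49
twist 0.0015 shift now [ 0.0138 -0.0444 -0.0001] after twist [ 0.0138 -0.0444 -0.0001]
```

View pics/scene18.png

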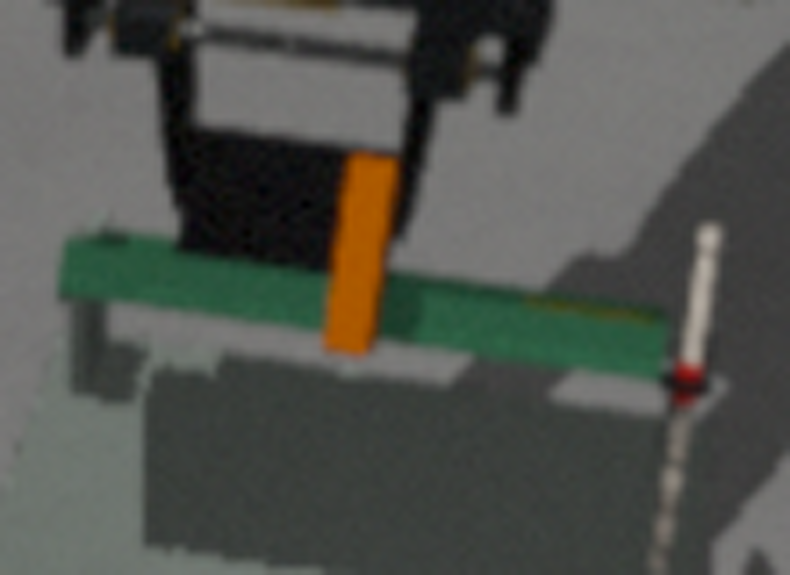

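View pics/top18.png

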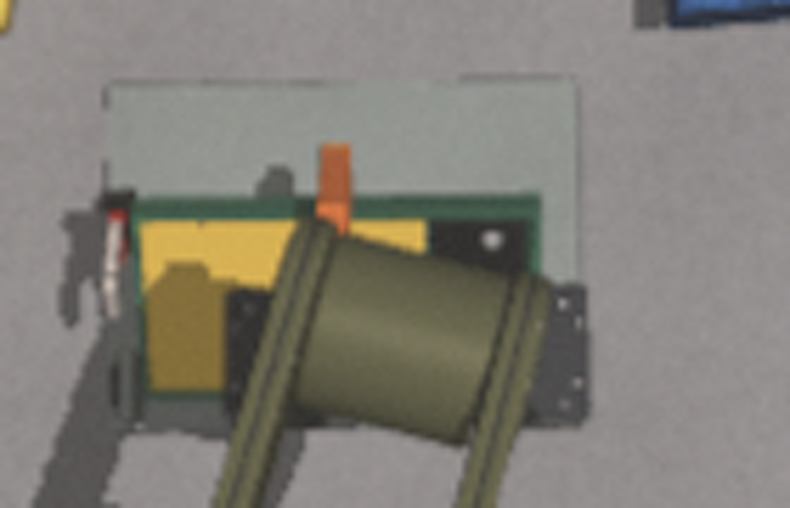

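The weight is off the gripper, the foot lies between filler and wall, and the tray is still at mid-band. Releasing.

Emit:
play_rows([
  [0, 0, 0, 0],
  [0, 0, 0, 0],
  [0, 0, 0, 0],
  [0, 0, 0, 0],
], jaw=0)

```text
time: 24.72
position: [0.476, -0.0576, 0.0889]
eef_rot: [-0.707, 0.707, 0.015, -0.015]
force: [0.1, 0.2, 0.3]
width: 0.0951
```

Emit:
play_rows([
  [0, -0.01, 0, 0],
  [0, -0.02, 0, 0],
  [0, -0.04, 0, 0],
  [0, -0.05, 0, 0],
  [0, -0.03, -0.03, 0],
  [0, 0, -0.05, 0],
  [0, 0, -0.06, 0],
  [0, 0, -0.06, 0],
  [0, 0, -0.06, 0],
  [0, 0, 0, 0],
])

```text
time: 25.98
position: [0.4867, -0.3208, 0.2391]
eef_rot: [-0.707, 0.707, 0.014, -0.014]
force: [0.5, 0.1, 0.1]
width: 0.0951
```

```bash
python3 - <<'E'
from h import *
plan([.4901,-.0571,.1337],92.4)
look(19,sc=(140,220,300,410),tp=(175,265,240,360))
E
```

```text
t 25.98 pos [ 0.4867 -0.3208  0.2391] j [-0.67 -0.05  1.75 -0.    1.44 -2.28] width 0.0951 F [0.5 0.1 0.1]
tool axes x [ 0.999  0.039 -0.   ] y [-0. -0. -1.] z [-0.039  0.999 -0.   ] jaw deg 92.22
twist -0.0031 shift now [0.0137 0.1053 0.2634] after twist [0.0145 0.1053 0.2633]
```

View pics/scene19.png

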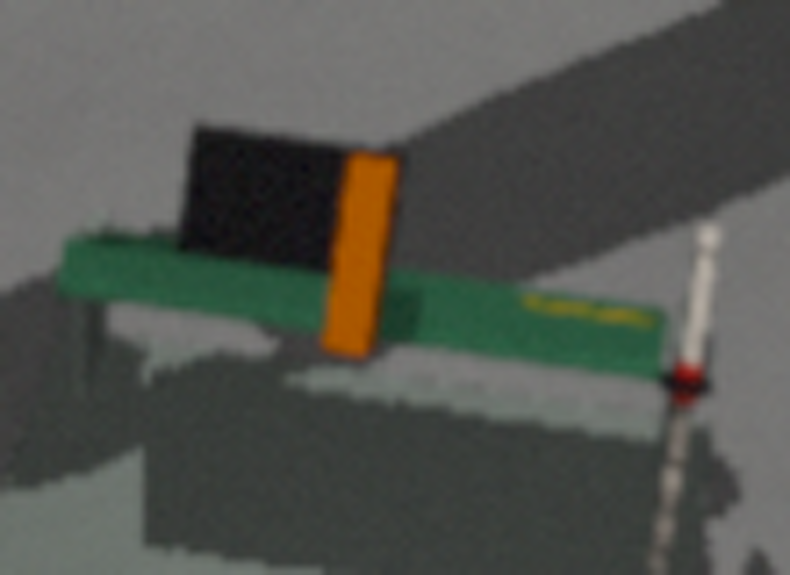

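View pics/top19.png

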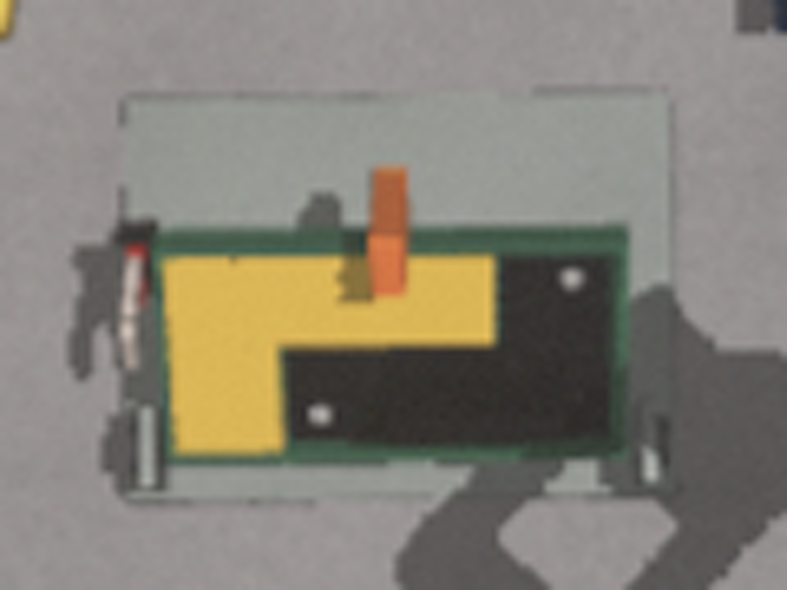

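The bracket lies in the L place beside the filler. I'll check flatness and depth of seating from the depth image.

```bash
python3 - <<'E'
from trayfit import *
Z=np.load("top19.npz"); p,d=Z["p"],Z["d"]; C=cloud("top",d); H=hsv(p)
Rr=roi(d.shape,*ROI["top"])
Y=big(Rr&(H[...,0]>19)&(H[...,0]<36)&(H[...,1]>100)); Yc=cv2.erode(Y.astype(np.uint8),np.ones((3,3)))>0
B=Rr&(p.max(2)<50)&(C[...,2]>.05); B=big(B)
B=cv2.erode(B.astype(np.uint8),np.ones((3,3)))>0
def plane(P):
    P=P[abs(P[:,2]-np.median(P[:,2]))<.07]; A=np.c_[P[:,0]-.53,P[:,1]+.02,np.ones(len(P))]; w=np.ones(len(P))
    for _ in range(40):
        k=np.linalg.lstsq(A*w[:,None],P[:,2]*w,rcond=None)[0]; r=P[:,2]-A@k; w=1/(1+(r/.002)**2)
    return k,np.median(abs(r))
k,r=plane(C[Yc]); print("filler tilt",np.degrees(np.arctan(np.hypot(*k[:2]))).round(2),"dir",np.degrees(np.arctan2(k[1],k[0])).round(1),"r",r.round(4))
n=np.array([-k[0],-k[1],1]); n/=np.linalg.norm(n); p0=np.array([.53,-.02,k[2]])
R,t=TR(.466,-.0202,np.radians(2.4),np.radians(35.5))
Q=(C[B]-t)@R*1000; h=(C[B]-p0)@n*1000
# plate parts away from the rib: foot (x>66,y<-50) and bar end (y>5) and low strip
for nm,s in(("foot",(Q[:,0]>72)&(Q[:,1]<-50)),("bar +y end",(Q[:,1]>8)),("low strip",(Q[:,0]<30)&(abs(Q[:,1]+37)<35)),("low -y",(Q[:,0]<35)&(Q[:,1]<-80))):
    if s.sum(): print(nm,s.sum(),"height over filler mm (expect -3)",np.median(h[s]).round(1),"iqr",np.percentile(h[s],[25,75]).round(1))
S=np.load("scene19.npz")["p"]; 
G=hsv(S)[...,0]
col=S[186:200,390:400].astype(int)
for v in range(186,200): print(v,[tuple(x) for x in S[v,393:398:2]])
E
```

```text
filler tilt 34.34 dir 2.8 r 0.0025
low -y 9 height over filler mm (expect -3) -4.4 iqr [-7.5 -2.5]
186 [(np.uint8(97), np.uint8(105), np.uint8(98)), (np.uint8(139), np.uint8(138), np.uint8(131)), (np.uint8(153), np.uint8(146), np.uint8(138))]
187 [(np.uint8(95), np.uint8(103), np.uint8(97)), (np.uint8(143), np.uint8(140), np.uint8(133)), (np.uint8(143), np.uint8(137), np.uint8(130))]
188 [(np.uint8(93), np.uint8(98), np.uint8(95)), (np.uint8(147), np.uint8(144), np.uint8(135)), (np.uint8(140), np.uint8(135), np.uint8(127))]
189 [(np.uint8(98), np.uint8(99), np.uint8(96)), (np.uint8(151), np.uint8(139), np.uint8(130)), (np.uint8(138), np.uint8(129), np.uint8(123))]
190 [(np.uint8(95), np.uint8(92), np.uint8(90)), (np.uint8(147), np.uint8(103), np.uint8(96)), (np.uint8(133), np.uint8(106), np.uint8(99))]
191 [(np.uint8(76), np.uint8(68), np.uint8(66)), (np.uint8(142), np.uint8(48), np.uint8(43)), (np.uint8(121), np.uint8(65), np.uint8(61))]
192 [(np.uint8(43), np.uint8(33), np.uint8(30)), (np.uint8(111), np.uint8(21), np.uint8(20)), (np.uint8(93), np.uint8(37), np.uint8(33))]
193 [(np.
[... 262 characters left out ...]
)]
195 [(np.uint8(77), np.uint8(56), np.uint8(55)), (np.uint8(89), np.uint8(31), np.uint8(27)), (np.uint8(92), np.uint8(78), np.uint8(76))]
196 [(np.uint8(68), np.uint8(59), np.uint8(54)), (np.uint8(91), np.uint8(58), np.uint8(56)), (np.uint8(113), np.uint8(105), np.uint8(105))]
197 [(np.uint8(65), np.uint8(65), np.uint8(61)), (np.uint8(88), np.uint8(82), np.uint8(78)), (np.uint8(116), np.uint8(115), np.uint8(114))]
198 [(np.uint8(81), np.uint8(78), np.uint8(75)), (np.uint8(103), np.uint8(100), np.uint8(94)), (np.uint8(112), np.uint8(113), np.uint8(112))]
199 [(np.uint8(92), np.uint8(90), np.uint8(84)), (np.uint8(107), np.uint8(102), np.uint8(97)), (np.uint8(88), np.uint8(90), np.uint8(86))]
```

```bash
python3 - <<'E'
from trayfit import *
Z=np.load("top19.npz"); p,d=Z["p"],Z["d"]; C=cloud("top",d)
R,t=TR(.466,-.0202,np.radians(2.4),np.radians(35.0))
Q=(C-t)@R*1000
Rr=roi(d.shape,*ROI["top"]); dark=Rr&(p.max(2)<75); H=hsv(p)
yel=Rr&(H[...,0]>19)&(H[...,0]<36)&(H[...,1]>100)
def st(nm,m): q=Q[m]; print(nm,m.sum(),"tray z",np.median(q[:,2]).round(1),np.percentile(q[:,2],[25,75]).round(1)) if m.sum() else print(nm,0)
x,y=Q[...,0],Q[...,1]
st("filler far",yel&(x>70)&(y>-40)&(y<90)); st("filler near",yel&(x<60)&(x>15)&(y>60))
st("foot",dark&(x>72)&(x<110)&(y<-54)&(y>-96)); st("bar+y",dark&(x>16)&(x<58)&(y>8)&(y<46)); st("bar low",dark&(x>14)&(x<38)&(y<0)&(y>-74)); st("bar -y",dark&(x>16)&(x<58)&(y<-82)&(y>-97))
# cast dark outline on z=13 plane
def cast(px,z):
    o,dd=ray("top",px); oo=(o-t)@R; d2=dd@R; k=(z/1000-oo[2])/d2[:,2]; return (oo+d2*k[:,None])*1000
hol=Rr&(p.min(2)>120)&(cv2.dilate(dark.astype(np.uint8),np.ones((7,7)))>0)
k,l,s,c=cv2.connectedComponentsWithStats(hol.astype(np.uint8))
for i in range(1,k): print("bright",c[i].round(1),s[i,4],cast(c[i:i+1],13).round(1))
# same holes on the table at the start, in bracket axes
Z0=np.load("top0.npz")["p"]; m=roi(d.shape,355,422,212,268); h0=m&(Z0.min(2)>150)
k,l,s,c=cv2.connectedComponentsWithStats(h0.astype(np.uint8)); a=np.radians(-39); R0=np.array([[np.cos(a),-np.sin(a)],[np.sin(a),np.cos(a)]])
for i in range(1,k):
    if s[i,4]>2: print("hole b-axes",((onz("top",c[i:i+1],.007)[0,:2]-[.4836,-.309])@R0*1000).round(1))
E
```

```text
filler far 504 tray z 15.7 [13.6 17.7]
filler near 190 tray z 15.6 [13.3 18.1]
foot 134 tray z 12.4 [10.5 14.5]
bar+y 124 tray z 12.8 [10.9 14.3]
bar low 0
bar -y 58 tray z 12.2 [10.4 13.8]
bright [255.8 208.2] 13 [[132.6 128.9  13. ]]
bright [263.1 207. ] 21 [[136.4 107.1  13. ]]
bright [293.5 208. ] 4 [[131.8  17.3  13. ]]
bright [336. 215.] 9 [[ 106.  -109.2   13. ]]
bright [259.5 216.7] 11 [[103.  119.8  13. ]]
bright [326.8 216.8] 6 [[100.  -81.8  13. ]]
bright [257. 237.] 1 [[ 31.  132.2  13. ]]
bright [261.7 243.2] 26 [[  8.  119.3  13. ]]
bright [288.2 237.6] 5 [[27.5 36.7 13. ]]
bright [338.6 245.6] 11 [[  -4.3 -118.5   13. ]]
bright [305. 245.] 1 [[ -0.4 -14.2  13. ]]
bright [328.1 246.1] 14 [[ -5.4 -85.9  13. ]]
bright [266.5 247. ] 6 [[ -6.2 105.2  13. ]]
bright [336.5 251. ] 6 [[ -24.3 -112.1   13. ]]
hole b-axes [-20.3  72.1]
hole b-axes [ 52.5 -44.9]
```

The plate tops sit at tray z of 12.2–12.8 mm against the filler's 15.7 mm, so the bracket is flat on the floor (3 mm lower was expected). The screw holes put the rib at about (47.6, −36.2), within the 4 mm play. Handing in.

```bash
python3 - <<'E'
from h import *
print(ticket.job_done())
E
```

```text
the job is handed in; nothing more can be done
None
```

I raised the tray to about 35° and let go, and it stayed there on its hinge. I then laid the leftmost black L-bracket flat into the free place, released it and handed the job in at about 26 s, with the arm clear of everything.

- **How the bracket was placed:** the tool could only be turned about its vertical axis. I pinched the rib by its ends instead of across its 10 mm thickness, so the bracket could pivot onto the slope without being dropped.
- **Tray angle:** in the last picture the pointer stands in the middle of the red band, at about 34.5–35°. The depth image read 34.3° at the end and 35.6° before the bracket went in. A fit to the filler outline before placing gave 36–38°, which I trusted less.
- **Bracket seating:** the plate top lies about 3 mm below the filler top at the foot and at both bar ends, as it should when fully in. The rib is at about (47.6, −36.2) mm against the wanted (49.5, −37.5), within the 4 mm play. The strip under the rib had no usable depth points.
- **Disagreement:** the visible fingertips were about 25 mm higher than the reported TCP. I lowered in small steps and took heights from the bracket's rest on the table.
- **Not checked at the end:** I did not re-measure the spool, the yellow case or the blue bin. None of the moves went near them.

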